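Clear the pantry counter and start the cup dryer

TASK

Clear up after the break: first stand every washed tumbler upside down (rim down) in the cup dryer, one fully down in each pocket, and when all are in, start the dryer by turning its timer dial clockwise until the pointer is at the one long mark. Then tip the snack bars off the tray into the white basket and set the empty tray back down flat on the counter. Every snack bar must end up in the basket, any that has fallen elsewhere too, and the other things on the counter stay where they are.

Things in the scene. Friction and masses are not known exactly. Their poses are not given: they have to be found in the camera images.
- dryer: Cup dryer: fixed low white box, 120 mm (its x) by 430 mm (its y), top deck 45 mm above the counter. Origin under its centre at counter height, z up. Three square pockets with dark floors in a row along its y, and the timer dial at its +y end (dial axis at x 0, y +165 mm).
- pocket0 (a point): Centre of the floor of dryer pocket 0 (at y -160 mm of the dryer), 23 mm above the counter. The pocket is 70 mm square, 22 mm deep, open above; walls 35 mm thick between pockets; axes as the dryer's. Any tumbler may use any pocket.
- pocket1 (a point): Centre of the floor of dryer pocket 1 (at y -55 mm of the dryer), 23 mm above the counter. The pocket is 70 mm square, 22 mm deep, open above; walls 35 mm thick between pockets; axes as the dryer's. Any tumbler may use any pocket.
- pocket2 (a point): Centre of the floor of dryer pocket 2 (at y 50 mm of the dryer), 23 mm above the counter. The pocket is 70 mm square, 22 mm deep, open above; walls 35 mm thick between pockets; axes as the dryer's. Any tumbler may use any pocket.
- dial (a joint): Timer dial angle in rad about the vertical, growing clockwise seen from above, from 0 to end stops at 0 and 5.5. At 0 its pointer (black line on one end of the grip bar) points along the dryer's -x. A scale of 12 marks every 30 degrees surrounds it, one of them much longer and broader: the long mark is at 3.665 rad (210 degrees clockwise). Stays where it is left (friction 0.03 N m).
- dial_grip (a point): Point on the dial's axis at the height to grip, 72 mm above the counter. The grip is a bar 44 mm long (through the pointer), 14 mm thick, with its top 83 mm above the counter and its foot at 54 mm; below it a disc of radius 26 mm. Its frame turns with the dial: the bar lies along its x, the pointer at its -x end.
- cup0: Blue eight-sided tumbler (same as the others; may be absent): open at one end, 60 mm across flats, 65 mm across corners, 75 mm tall, wall 4 mm, 110 g. Origin at the centre of the outside of its closed end; z runs along its axis from the closed end to the open rim. At the start it lies on one flat side, so z is level and the origin 30 mm above the counter.
- cup1: Blue eight-sided tumbler (same as the others; may be absent): open at one end, 60 mm across flats, 65 mm across corners, 75 mm tall, wall 4 mm, 110 g. Origin at the centre of the outside of its closed end; z runs along its axis from the closed end to the open rim. At the start it lies on one flat side, so z is level and the origin 30 mm above the counter.
- cup2: Blue eight-sided tumbler (same as the others; may be absent): open at one end, 60 mm across flats, 65 mm across corners, 75 mm tall, wall 4 mm, 110 g. Origin at the centre of the outside of its closed end; z runs along its axis from the closed end to the open rim. At the start it lies on one flat side, so z is level and the origin 30 mm above the counter.
- tray: Wooden snack tray, 130 mm (x) by 160 mm (y), floor 5 mm thick, 150 g. Origin under its centre, z up. Walls 20 mm high at +y, -y and +x; the -x edge is open: things slide off there when it is tipped down (friction 0.5 to 0.65: tip 45 degrees or more). Handle at the +x end: an upright tab 12 mm thick (x), 64 mm wide (y), centred at x +59 mm, top 75 mm above the underside.
- tray_grip (a point): Centre of the handle tab of the tray at a good gripping height, 56 mm above the tray's underside, 59 mm to +x of its centre; axes as the tray's.
- tray_lip (a point): Middle of the tray's open pouring edge, on its floor's top face, 65 mm to -x of the tray's centre.
- bar0: Red wrapped snack bar (same as the others; may be absent), 20 mm (x) by 40 mm (y; thin wrapper ends reach 52 mm) by 16 mm high, 20 g. Origin at the centre of its underside. Starts on the tray.
- bar1: Red wrapped snack bar (same as the others; may be absent), 20 mm (x) by 40 mm (y; thin wrapper ends reach 52 mm) by 16 mm high, 20 g. Origin at the centre of its underside. Starts on the tray.
- bar2: Red wrapped snack bar (same as the others; may be absent), 20 mm (x) by 40 mm (y; thin wrapper ends reach 52 mm) by 16 mm high, 20 g. Origin at the centre of its underside. Starts on the tray.
- bar3: Red wrapped snack bar (same as the others; may be absent), 20 mm (x) by 40 mm (y; thin wrapper ends reach 52 mm) by 16 mm high, 20 g. Origin at the centre of its underside. Starts on the tray.
- basket_in (a point): Centre of the inner floor of the white snack basket (fixed): outside 180 mm (x) by 170 mm (y), walls 5 mm, rim 75 mm above the counter; this point is 5 mm above the counter; axes along the basket's sides.
- mug: Black mug with handle, radius 36 mm, 80 mm tall: leave alone. Origin under its centre.
- sugar: Clear sugar jar with steel cap, radius 34 mm, 75 mm tall: leave alone. Origin under its centre.
- creamer: Small white lidded pot, radius 22 mm, 45 mm tall: leave alone. Origin under its centre.
- spoon: Steel spoon 140 mm long, lying flat: leave alone. Origin under its middle.
Not all that is in view belongs to the job. Leave any orange look-alike of the tray alone. Leave any orange look-alike of the bar0 alone.

How it is judged:
By the outcome, as a careful person would: the job done as asked, in the order asked, and still so for the second after the job is handed in, with the robot touching nothing.
Of cup0, cup1, cup2 only 2 to 3 are there at a start; the rules pass over those that are not, and their reading is None.
Of bar0, bar1, bar2, bar3 only 2 to 4 are there at a start; the rules pass over those that are not, and their reading is None.
At some moment in a run one of tray, bar0, bar1, bar2, bar3 may be knocked a few centimetres aside while the robot is not near it.
It also fails if it takes over 210 s, if anything falls off the work surface, if the arm or the gripper's body presses on something with over 40 N, if the wrist force passes 120 N, or if a joint passes its speed limit or range.

ROBOT

A 7-joint arm with a two-finger parallel gripper is mounted at the origin on the work surface. World frame = base frame: x ahead of the robot, y to its left, z up, the work surface at z = 0. Lengths are in m, angles in rad, forces in N, time in s.
With the tool pointing down it reaches from about 0.425 to 0.95 m from the base axis. Payload 4.7 kg.
Tool frame: the origin (TCP) lies midway between the tips of the shut fingers; the grasp point (between the pads) lies 19 mm behind it; z points along the fingers, y is the line along which they close (so a half turn about z gives the same grasp; the last joint's range is limited). The gripper opens to 87 mm and grips with 3 to 60 N. Pads are 19 mm wide; open, the fingers measure 117 mm over their backs; the gripper's body (75 mm by 190 mm) begins 51 mm behind the grasp point.
Start: joints at [1.093, 0.469, -0.049, 1.532, 0.024, 1.141, -0.082], TCP at [0.293, -0.608, 0.223] pointing down, gripper open.
Joint ranges: [-2.59, 2.59], [-0.33, 1.99], [-1.39, 1.29], [0.1, 2.45], [-1.04, 4.18], [0.21, 1.99], [-2.66, 2.66]. Speed limits (rad/s): [2.57, 2.57, 3.14, 3.14, 3.14, 3.14, 3.14].

INTERFACE

Orientations are given as [roll, pitch, yaw] about the fixed x, y, z axes, in that order (R = Rz(yaw) Ry(pitch) Rx(roll)).
In Python, from cell import get_state, snapshot, sign_off gives the robot as it stands.
- The arm moves only by the tool send_rows, never from a script. Its argument "moves" is a list of rows, each a list of 7 numbers: the shift along the world's x, y, z in cm, then the turn, a rotation vector about the world's x, y, z in degrees, then the closure, from 0 (fully open) to 1 (shut). A call has 1 to 12 rows; each row is the pose to reach, as a shift and turn from the pose commanded when the call began; what a row does not reach only later rows make up. A row lasts 1/10 s, in which the tool goes at most 50 mm and 8.59 degrees, less where a joint would pass 70% of its speed; a pose out of reach is approached as far as the arm can. A call with a gripper value outside its range is refused whole. The fingers move at their own pace and stop on an object; "squeeze" is the grip in N (left out, the last holds). Time passes only in rows, so rows that repeat a pose let the fingers close. It gives the time, the measured TCP pose, the force, the opening and the grip force at its end, in the units of the state.
- get_state(): the state, without advancing time (a new reading comes with each control period).
- snapshot(name): name is "scene" or "side" or "wrist"; returns a dict with "color" (420x560x3 uint8, red, green, blue), "range_z" (420x560 float32, m along the optical axis (not along the pixel's ray), 0 where there is no reading), "K" (3x3 intrinsics, pixels), "world_to_cam" (4x4, takes a point from world to camera coordinates); the wrist camera has in their place "hand_eye" (4x4, takes a point from camera to tool coordinates, whose origin is the TCP and whose axes are the flange's). Camera axes: x right, y up, looking along -z (the intrinsics and any distortion apply to the point x, -y, -z); pixel columns grow to the right and rows downward; lengths in m; the calibration is good to about 2 mm. A picture is of the moment at which its call begins: read the wrist's pose just before it.
- sign_off(): hands the job in; it is judged then, once.
The state is a dict: "time": time; "qpos": joint angles; "dq": joint speeds; "joint_efforts": joint torques, N m; "eef_pos": TCP position; "ee_rot": TCP orientation; "force": force on the tool from outside, world axes, zero at the start; "wrist_torque": the same for the moment, N m; "finger_gap": finger opening in m; "finger_force": force on a finger pad.
Only numpy, scipy, OpenCV 4.12 (cv2) and the standard library are available. Lean on these libraries where they do the work, as an engineer would, in place of code of your own. Each camera call takes 0.05 s, during which the arm holds its last target. There are 200 camera calls.

## Working session

There is one attempt and no reset: what is moved stays moved. The work goes in short steps, Python scripts to look and compute and a tool call to move; the robot and the scene stay as the last step left them, time stands still between calls to the robot, and variables do not carry over. Pictures are saved under pics/ and viewed, at most 14 in all, crops included, and the job is handed in when it is done.

Besides the shell and the picture viewer there is one more tool, called after "Call:" as name(argument=value, ...) on one line, values as JSON. send_rows: Moves the arm, as the interface text tells. Its arguments: {"type":"object","properties":{"moves":{"type":"array","items":{"type":"array","items":{"type":"number"}}},"squeeze":{"type":"number"}},"required":["moves"]}

```bash
mkdir -p pics; ls; cat > h.py <<'E'
import numpy as np, cv2
from cell import get_state, snapshot, sign_off
def cloud(s):
    z=s["range_z"]; K=s["K"]; h,w=z.shape
    u,v=np.meshgrid(np.arange(w),np.arange(h))
    X=np.stack([(u-K[0,2])/K[0,0]*z,-(v-K[1,2])/K[1,1]*z,-z,np.ones_like(z)],-1)
    return X@np.linalg.inv(s["world_to_cam"]).T[:,:3]
E
python3 - <<'E'
from h import *
print(get_state())
for n in("scene","side"):
    s=snapshot(n); cv2.imwrite(f"pics/{n}0.png",s["color"][...,::-1]); np.savez(f"{n}0.npz",**s)
    print(n,[k for k in s],s["K"],np.linalg.inv(s["world_to_cam"]).round(3))
E
```

```text
pics
{'time': 0.0, 'qpos': array([ 1.09308437,  0.46947817, -0.04858159,  1.53372663,  0.02409307,
        1.14096843, -0.08228796]), 'dq': array([-0.00210691,  0.00101737,  0.00176542,  0.00057548, -0.00040223,
        0.00066444,  0.00042394]), 'joint_efforts': array([-9.48254637e-04, -5.07965827e+01, -8.11193604e-02, -2.36154932e+01,
       -6.13927119e-02,  3.79297393e-02,  1.74475522e-04]), 'eef_pos': array([ 0.29261811, -0.60759906,  0.22146077]), 'ee_rot': array([-3.13959873e+00,  7.27616555e-05,  4.48841613e-01]), 'force': array([ 0.533884  , -0.58370889, -0.22974852]), 'wrist_torque': array([-0.00652951,  0.04061521,  0.00424141]), 'finger_force': 0.0, 'finger_gap': 0.08686995236975303}
scene ['color', 'range_z', 'K', 'world_to_cam'] [[405.61716079   0.         272.47681647]
 [  0.         405.61716079 203.91510639]
 [  0.           0.           1.        ]] [[ 0.541 -0.699  0.469  0.993]
 [ 0.841  0.453 -0.295 -0.445]
 [-0.006  0.554  0.833  1.024]
 [ 0.     0.     0.     1.   ]]
side ['color', 'range_z', 'K', 'world_to_cam'] [[428.06696067   0.         278.86021624]
 [  0.         428.06696067 203.86009902]
 [  0.           0.           1.        ]] [[ 0.916  0.282 -0.286  0.074]
 [-0.402  0.649 -0.646 -1.071]
 [ 0.003  0.706  0.708  1.137]
 [ 0.     0.     0.     1.   ]]
```

View pics/scene0.png

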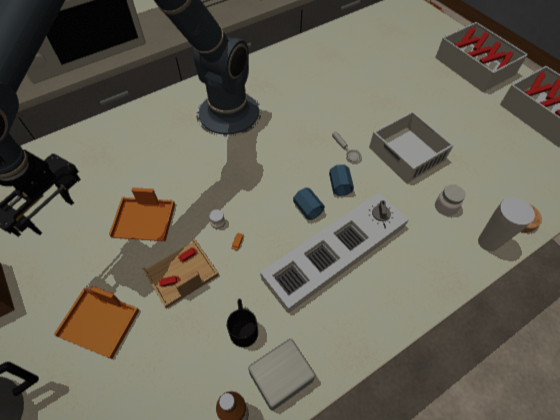

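View pics/side0.png

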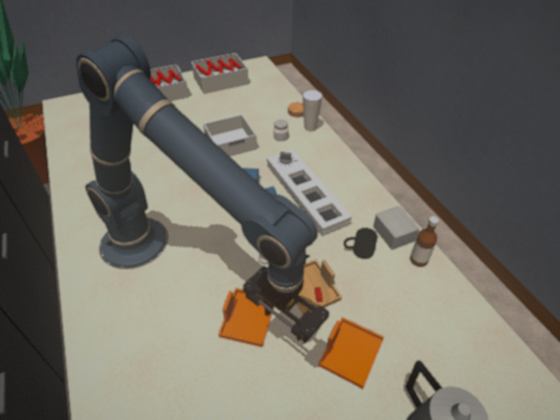

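The scene view shows two tumblers at (309,204) and (341,180), the dryer with its dial at (382,211), the wooden tray with two red bars at (180,273), and the basket at (410,147). There are orange look-alike trays and bar. The side view is mostly blocked by the arm.

```bash
python3 - <<'E'
from h import *
s=dict(np.load("scene0.npz")); P=cloud(s); c=s["color"]; hsv=cv2.cvtColor(c,cv2.COLOR_RGB2HSV)
def rep(n,m,zr=None):
    p=P[m&(s["range_z"]>0)]
    r=cv2.minAreaRect(p[:,:2].astype(np.float32)*1000)
    print(n,len(p),"mean",p.mean(0).round(4),"zpct",np.percentile(p[:,2],[2,50,98]).round(3),"rect",np.round(r[0],1),np.round(r[1],1),round(r[2],1), cv2.boxPoints(r).round(0).tolist())
def box(u0,v0,u1,v1):
    m=np.zeros(c.shape[:2],bool); m[v0:v1,u0:u1]=1; return m
Z=P[...,2]
print("table z",Z[box(280,230,300,250)].mean())
blue=(hsv[...,0]>95)&(hsv[...,0]<115)&(hsv[...,1]>100)
k=cv2.connectedComponentsWithStats((blue&box(130,120,560,420)).astype(np.uint8))
for i in range(1,k[0]):
    if k[2][i,4]>60: rep("cup",k[1]==i); print(k[3][i])
for b,n in((box(290,180,326,222),"c0"),(box(328,160,357,200),"c1")):
    m=b&(Z>.015)&(Z<.09); rep(n,m); rep(n+"top",b&(Z>.055)&(Z<.07))
rep("dryer",box(255,195,415,310)&(Z>.038)&(Z<.052))
rep("dial",box(355,195,410,235)&(Z>.075)&(Z<.095))
rep("basket",box(360,105,460,185)&(Z>.068)&(Z<.082))
rep("traytab",box(140,240,225,310)&(Z>.06)&(Z<.085))
rep("traywall",box(140,240,225,310)&(Z>.015)&(Z<.03))
red=((hsv[...,0]<4)|(hsv[...,0]>174))&(hsv[...,1]>170)&(hsv[...,2]>80)
k=cv2.connectedComponentsWithStats((red&box(100,100,430,420)).astype(np.uint8))
for i in range(1,k[0]):
    if k[2][i,4]>20: rep("red",k[1]==i); print(k[3][i])
for n,(u,v) in dict(mug=(241,327),creamer=(217,217),spoon=(348,148),obar=(238,241),sugar=(453,198)).items():
    print(n,P[v,u].round(3))
cv2.imwrite("pics/z1.png",cv2.resize(c[120:320,140:420,::-1],None,fx=2.8,fy=2.8,interpolation=cv2.INTER_CUBIC))
E
```

```text
table z 0.007979145521618497
cup 503 mean [0.4794 0.1233 0.0424] zpct [0.003 0.053 0.063] rect [473.7 127.4] [56.8 72.3] 63.3 [[429.0, 118.0], [493.0, 86.0], [519.0, 137.0], [454.0, 169.0]]
[340.82608696 179.9743083 ]
cup 541 mean [ 0.4967 -0.0103  0.0454] zpct [0.004 0.054 0.063] rect [491.1  -4.6] [59.8 71.2] 88.5 [[455.0, -34.0], [526.0, -35.0], [527.0, 24.0], [456.0, 26.0]]
[308.20479705 203.42435424]
c0 567 mean [ 0.4912 -0.0102  0.0503] zpct [0.018 0.054 0.063] rect [488.1  -3.1] [62.8 77.3] 88.6 [[449.0, -34.0], [526.0, -35.0], [527.0, 27.0], [450.0, 29.0]]
c0top 274 mean [ 0.4893 -0.0049  0.0599] zpct [0.055 0.06  0.064] rect [488.7  -4.7] [39.2 75.6] 89.9 [[451.0, -24.0], [526.0, -24.0], [527.0, 15.0], [451.0, 15.0]]
c1 490 mean [0.4733 0.1261 0.0506] zpct [0.017 0.055 0.063] rect [451.9 147.5] [ 74.5 138.6] 49.4 [[375.0, 164.0], [480.0, 74.0], [529.0, 131.0], [423.0, 221.0]]
c1top 242 mean [0.4731 0.1293 0.0597] zpct [0.056 0.06  0.064] rect [472.1 130.9] [39.6 79.2] 60.1 [[428.0, 133.0], [497.0, 94.0], [516.0, 128.0], [448.0, 168.0]]
dryer 4549 mean [ 0.6465 -0.0277  0.045
[... 644 characters left out ...]
12 mean [ 0.4832 -0.4149  0.0203] zpct [0.016 0.02  0.026] rect [ 471.7 -413.2] [131.3 160.7] 2.2 [[403.0, -335.0], [409.0, -496.0], [540.0, -491.0], [534.0, -330.0]]
red 95 mean [ 0.4381 -0.3761  0.0199] zpct [0.013 0.021 0.024] rect [ 437.9 -375.6] [15.5 47.9] 1.3 [[430.0, -352.0], [431.0, -400.0], [446.0, -399.0], [445.0, -352.0]]
[186.85263158 253.88421053]
red 105 mean [ 0.4818 -0.4521  0.0197] zpct [0.014 0.02  0.024] rect [ 481.8 -452.1] [49.7 16.3] 69.2 [[465.0, -472.0], [481.0, -478.0], [498.0, -432.0], [483.0, -426.0]]
[168.22857143 280.43809524]
mug [ 0.688 -0.351  0.003]
creamer [ 0.394 -0.255  0.046]
spoon [0.372 0.242 0.012]
obar [ 0.478 -0.237  0.016]
sugar [0.719 0.332 0.074]
```

View pics/z1.png

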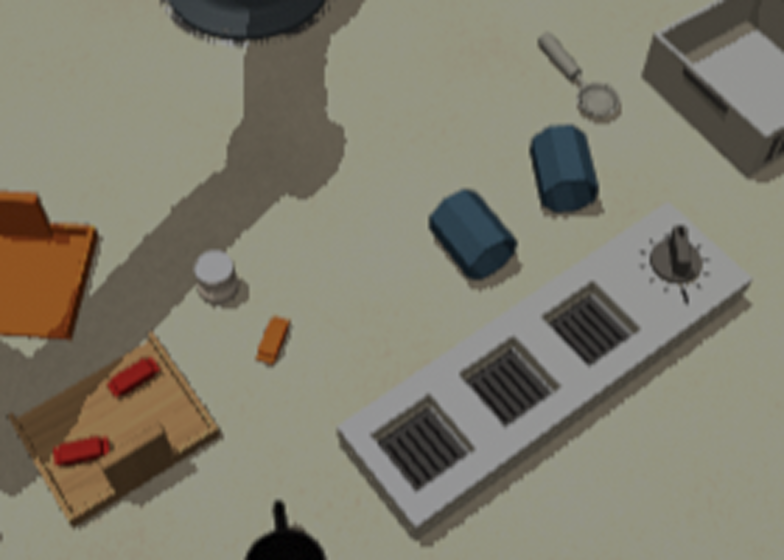

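The zoom confirms two bars on the tray with the tab at the far +x side. The dial pointer (black) points up in the image, about 143° in world axes, so the dial stands near 40°. The long mark points down-right. Next I check which end of each cup is open, and refine the dryer position.

```bash
python3 - <<'E'
from h import *
s=dict(np.load("scene0.npz")); P=cloud(s); c=s["color"]; hsv=cv2.cvtColor(c,cv2.COLOR_RGB2HSV); Z=P[...,2]
blue=(hsv[...,0]>95)&(hsv[...,0]<115)&(hsv[...,1]>80)
def box(u0,v0,u1,v1):
    m=np.zeros(c.shape[:2],bool); m[v0:v1,u0:u1]=1; return m
for b,ctr,ang in((box(290,180,330,225),(.489,-.0045),0),(box(325,160,360,205),(.472,.131),-28)):
    top=P[b&blue&(Z>.056)]; t=top[:,:2]-top[:,:2].mean(0); U,S,V=np.linalg.svd(t,full_matrices=False); print("top mean",top.mean(0),"dir",np.degrees(np.arctan2(V[0,1],V[0,0])))
    p=P[b&blue&(Z>.008)]; a=np.radians(ang); d=p[:,:2]-ctr
    al=d@[np.cos(a),np.sin(a)]; la=d@[-np.sin(a),np.cos(a)]
    for z0 in np.arange(.01,.065,.01):
        q=(p[:,2]>=z0)&(p[:,2]<z0+.01)&(abs(la)<.02); print(z0.round(2),q.sum(),np.percentile(al[q],[0,10,50,90,100]).round(3) if q.any() else"")
m=(box(255,195,415,310)&(Z>.038)&(Z<.052)&(hsv[...,1]<60)&(P[...,0]>.55)).astype(np.uint8)
k=cv2.connectedComponentsWithStats(m); i=1+k[2][1:,4].argmax(); p=P[k[1]==i]
r=cv2.minAreaRect(p[:,:2].astype(np.float32)*1000); print("dryer",r)
# pockets
pk=(box(255,195,415,310)&(Z>.017)&(Z<.03)&(P[...,0]>.57)&(P[...,0]<.74))
k=cv2.connectedComponentsWithStats(pk.astype(np.uint8))
for i in range(1,k[0]):
    if k[2][i,4]>40: print("pk",k[2][i,4],P[k[1]==i].mean(0))
m=(box(360,105,460,185)&(Z>.068)&(Z<.082)&(P[...,0]<.62)).astype(np.uint8)
p=P[m>0]; print("basket",cv2.minAreaRect(p[:,:2].astype(np.float32)*1000), np.percentile(p,[1,99],axis=0))
E
```

```text
top mean [ 0.49290889 -0.00628372  0.06419047] dir -36.16468989758312
0.01 8 [0.022 0.023 0.034 0.036 0.037]
0.02 0 
0.03 0 
0.04 6 [-0.016 -0.014  0.     0.035  0.036]
0.05 170 [-0.036 -0.028  0.001  0.03   0.037]
0.06 130 [-0.035 -0.027  0.006  0.031  0.038]
top mean [0.48281493 0.12016273 0.07314075] dir -47.22906739170167
0.01 21 [0.008 0.011 0.022 0.034 0.039]
0.02 0 
0.03 0 
0.04 1 [0.034 0.034 0.034 0.034 0.034]
0.05 155 [-0.034 -0.027  0.005  0.034  0.038]
0.06 102 [-0.031 -0.021  0.007  0.031  0.039]
dryer ((647.2327270507812, -22.016647338867188), (122.46236419677734, 431.6558837890625), 3.928734302520752)
pk 461 [0.64019908 0.03418743 0.02440527]
pk 183 [ 0.70851782 -0.03940966  0.02325313]
pk 516 [ 0.64699436 -0.07239991  0.02447161]
pk 582 [ 0.65442303 -0.17858002  0.02428908]
pk 56 [ 0.66422941 -0.23619235  0.02319691]
basket ((487.76544189453125, 394.857666015625), (185.22947692871094, 179.88436889648438), 0.8723782300949097) [[0.3974912  0.30598216 0.0681167 ]
 [0.57867115 0.48213723 0.0793549 ]]
```

The depth inside the +x ends shows no end face, so both tumblers appear to open towards +x. I'll move above them and check with the wrist camera.

Call:
send_rows(moves=[[3,10,8,0,0,-6,0],[6,25,14,0,0,-12,0],[10,40,14,0,0,-18,0],[13,50,14,0,0,-22,0],[15,60,14,0,0,-25.7,0],[15,60,14,0,0,-25.7,0],[15,60,14,0,0,-25.7,0],[15,65,14,0,0,-25.7,0],[15,65,14,0,0,-25.7,0],[15,65,14,0,0,-25.7,0],[15,65,14,0,0,-25.7,0],[15,65,14,0,0,-25.7,0]])

```text
time: 1.3
eef_pos: [0.4243, -0.0434, 0.3514]
ee_rot: [3.141, -0.0, 0.0]
force: [0.5, -0.1, -0.7]
finger_gap: 0.0871
finger_force: 0.0
```

Call:
send_rows(moves=[[0,0,0,0,0,0,0],[0,0,0,0,0,0,0],[0,0,0,0,0,0,0]])

```text
time: 1.6
eef_pos: [0.4242, -0.0467, 0.3508]
ee_rot: [3.141, 0.001, -0.002]
force: [0.5, -0.9, -0.4]
finger_gap: 0.0869
finger_force: 0.0
```

```bash
python3 - <<'E'
from h import *
g=get_state(); print(g["eef_pos"],np.degrees(g["ee_rot"]),g["qpos"])
s=snapshot("wrist"); print(s["hand_eye"].round(3),s["K"][0]); cv2.imwrite("pics/w1.png",s["color"][...,::-1]); np.savez("w1.npz",pos=g["eef_pos"],rot=g["ee_rot"],**s)
s=snapshot("side"); cv2.imwrite("pics/s1.png",s["color"][...,::-1]); np.savez("s1.npz",**s)
E
```

```text
[ 0.42419722 -0.04667522  0.35076583] [ 1.79979440e+02  6.51841578e-02 -1.01634563e-01] [ 0.43408238 -0.02608547 -0.40830335  1.86879731 -0.01035333  1.29787999
 -1.54386475]
[[-0.     0.958  0.288  0.08 ]
 [ 1.     0.     0.     0.   ]
 [-0.     0.288 -0.958 -0.162]
 [ 0.     0.     0.     1.   ]] [347.76368259   0.         281.96437033]
```

View pics/w1.png

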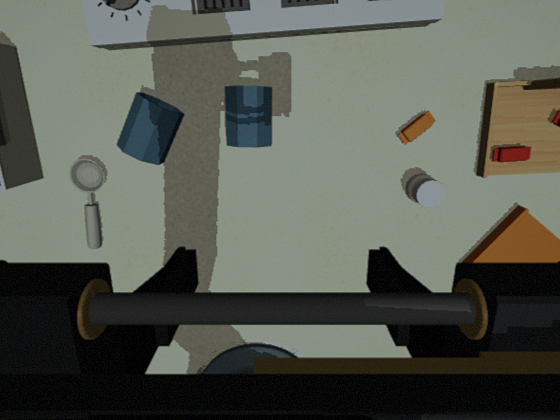

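The wrist view shows cup0 at (248,115) and cup1 at (150,128), with image up being world +x. The ends can't be seen from here, so I test openness by depth.

```bash
cat >> h.py <<'E'
from scipy.spatial.transform import Rotation as Ro
def wcloud(s,pos,rot):
    z=s["range_z"]; K=s["K"]; h,w=z.shape
    u,v=np.meshgrid(np.arange(w),np.arange(h))
    X=np.stack([(u-K[0,2])/K[0,0]*z,-(v-K[1,2])/K[1,1]*z,-z,np.ones_like(z)],-1)
    T=np.eye(4); T[:3,:3]=Ro.from_euler("xyz",rot).as_matrix(); T[:3,3]=pos
    return X@(T@s["hand_eye"]).T[:,:3]
E
python3 - <<'E'
from h import *
w=dict(np.load("w1.npz")); P=wcloud(w,w["pos"],w["rot"]); hsv=cv2.cvtColor(w["color"],cv2.COLOR_RGB2HSV)
blue=(hsv[...,0]>95)&(hsv[...,0]<115)&(hsv[...,1]>80); blue[230:]=0
k=cv2.connectedComponentsWithStats(blue.astype(np.uint8)); cups=[]
for i in range(1,k[0]):
    if k[2][i,4]<300: continue
    p=P[(k[1]==i)]; p=p[(p[:,2]>.05)&(p[:,2]<.075)]; r=cv2.minAreaRect(p[:,:2].astype(np.float32)*1000); print(k[3][i],np.median(p[:,2]),r)
print("table",np.median(P[200:230,260:340,2]))
s=dict(np.load("scene0.npz")); C=np.linalg.inv(s["world_to_cam"]); K=s["K"]
for ctr,ang in(((.489,-.0045),0),((.472,.131),-28)):
    a=np.radians(ang); ax=np.array([np.cos(a),np.sin(a),0]); la=np.array([-np.sin(a),np.cos(a),0])
    for sg in(1,):
        out=[]
        for y in(-.015,0,.015):
            for z in(.015,.03,.045):
                q=np.r_[np.array([*ctr,0])+sg*.0375*ax+la*y+[0,0,z],1]; c=s["world_to_cam"]@q
                u=K[0,0]*c[0]/-c[2]+K[0,2]; v=-K[1,1]*c[1]/-c[2]+K[1,2]; out.append(round(1000*(s["range_z"][int(round(v)),int(round(u))]+c[2])))
        print(ang,out)
E
```

```text
[248.14594998 115.86748787] 0.05877066478095644 ((489.90399169921875, -2.3219032287597656), (46.38203811645508, 73.66148376464844), 89.11837768554688)
[148.95768077 128.92102632] 0.05873099094280804 ((473.8448791503906, 130.79898071289062), (46.398319244384766, 74.7574462890625), 62.22898483276367)
table -0.0004930290580697494
0 [3, 30, 47, 11, 30, 43, 4, 17, 32]
-28 [8, 30, 51, 14, 28, 50, 10, 23, 34]
```

Both are confirmed open at +x. I'll pick cup0 with a 45° outward tilt, tilting up high first.

Call:
send_rows(moves=[[0,4.3,-3,0,-8,0,0],[0,4.3,-6,0,-16,0,0],[0,4.3,-9,0,-24,0,0],[0,4.3,-12,0,-32,0,0],[0,4.3,-15,0,-40,0,0],[0,4.3,-15,0,-45,0,0],[0,4.3,-15,0,-45,0,0],[0,4.3,-15,0,-45,0,0],[0,4.3,-15,0,-45,0,0],[0,4.3,-15,0,-45,0,0]])

```text
time: 2.7
eef_pos: [0.4541, -0.0008, 0.2417]
ee_rot: [3.134, -0.731, -0.002]
force: [0.5, 0.1, 0.3]
finger_gap: 0.0869
finger_force: 0.0
```

```bash
cat >> h.py <<'E'
def to(pos,R=None):
    g=get_state(); R0=Ro.from_euler("xyz",g["ee_rot"])
    print("q",g["qpos"].round(2),"shift",((np.array(pos)-g["eef_pos"])*100).round(2), "rot",np.degrees((R*R0.inv()).as_rotvec()).round(1) if R is not None else "")
E
python3 - <<'E'
from h import *
R=Ro.from_euler("y",-45,degrees=True)*Ro.from_euler("x",180,degrees=True)
to((.434,-.0035,.073),R); to((.4905,-.0035,.0166),R)
E
```

```text
q [ 0.96 -0.26 -0.92  2.45 -1.04  0.21 -0.63] shift [ -2.01  -0.27 -16.87] rot [ 0.3 -3.1  0.4]
q [ 0.96 -0.26 -0.92  2.45 -1.04  0.21 -0.63] shift [  3.64  -0.27 -22.51] rot [ 0.3 -3.1  0.4]
```

A 45° outward tilt runs into joint limits here (q4, q5 and q6 at their stops). I'll fit a small forward-kinematics model from the recorded states to plan tilts that can be reached.

```bash
cat > kin.py <<'E'
import numpy as np, itertools
from scipy.spatial.transform import Rotation as Ro
from scipy.optimize import least_squares
def Rs(q,s): 
    return [Ro.from_euler(a,sg*x) for a,sg,x in zip("zyzyzyz",s,q)]
E
python3 - <<'E'
from kin import *
from h import get_state
g=get_state()
D=[([1.09308437,.46947817,-.04858159,1.53372663,.02409307,1.14096843,-.08228796],[.29261811,-.60759906,.22146077],[-3.13959873,0,.44884]),
([.43408238,-.02608547,-.40830335,1.86879731,-.01035333,1.29787999,-1.54386475],[.42419722,-.04667522,.35076583],np.radians([179.97944,.0651842,-.101634])),
(g["qpos"],g["eef_pos"],g["ee_rot"])]
np.save("D.npy",np.array([np.r_[a,b,c] for a,b,c in D]))
best=[]
for s in itertools.product([1,-1],repeat=7):
    Rt=[]
    for q,p,r in D:
        R=Ro.identity()
        for x in Rs(q,s): R=R*x
        Rt.append(R.inv()*Ro.from_euler("xyz",r))
    e=max((Rt[0].inv()*x).magnitude() for x in Rt)
    best.append((e,s,np.degrees(Rt[0].as_rotvec()).round(1)))
best.sort(key=lambda x:x[0]); 
for b in best[:6]: print(b)
s=best[0][1]
def fk(q,L):
    R=Ro.identity(); p=np.array([0,0,L[0]]); segs=[None,[0,0,0],[0,0,0],[L[4],L[7],L[1]],None,[L[5],L[8],L[2]],None,None]
    for i,x in enumerate(Rs(q,s)):
        R=R*x
        if i==2: p=p+R.apply([L[4],L[7],L[1]])
        if i==4: p=p+R.apply([L[5],L[8],L[2]])
        if i==5: p=p+R.apply([L[6],0,0])
        if i==6: p=p+R.apply([0,0,L[3]])
    return p,R
f=lambda L:np.concatenate([fk(q,L)[0]-p for q,p,r in D]+[1e-3*(L-[.36,.43,.43,.25,0,0,0,0,0])])
r=least_squares(f,[.36,.43,.43,.25,0,0,0,0,0]); print(r.x.round(4),f(r.x).round(4))
E
```

```text
(7.277766653424957e-05, (-1, 1, -1, 1, -1, 1, -1), array([-0.,  0., 90.]))
(0.8245902938617651, (-1, -1, 1, -1, 1, -1, -1), array([ 0.2,  0.2, 83.9]))
(0.9012405673926331, (1, 1, 1, 1, 1, 1, 1), array([   0.2,   -0.2, -141.4]))
(1.1178212648400232, (1, -1, 1, -1, 1, 1, -1), array([144.9, -50.8, -68.2]))
(1.1604199488174058, (-1, 1, 1, -1, 1, -1, -1), array([-44.5, -37.7,  77.2]))
(1.1807798591806262, (-1, -1, 1, -1, 1, 1, 1), array([ -92.9, -103.4,   46.6]))
[ 0.0701  0.5964  0.669   0.0959 -0.0845  0.0409  0.1095 -0.2685  0.2279] [ 0.0004  0.0002 -0.     -0.     -0.0004 -0.     -0.      0.      0.
 -0.0003  0.0002  0.0002 -0.0002 -0.0001  0.      0.0001 -0.0003  0.0002]
```

Call:
send_rows(moves=[[2,0,5,0,8,0,0],[5,0,8,0,16,0,0],[8,0,8,0,24,0,0],[10,0,8,0,32,0,0],[10,0,8,0,42,0,0],[10,0,8,0,42,0,0],[10,0,8,0,42,0,0],[10,0,8,0,42,0,0]])

```text
time: 3.5
eef_pos: [0.5578, -0.0003, 0.3192]
ee_rot: [3.14, 0.009, -0.005]
force: [0.5, 0.6, 0.3]
finger_gap: 0.0869
finger_force: 0.0
```

```bash
cat > rec.py <<'E'
from h import *
g=get_state(); D=np.vstack([np.load("D.npy"),np.r_[g["qpos"],g["eef_pos"],g["ee_rot"]]]); np.save("D.npy",D); print(g["qpos"].round(2),g["eef_pos"].round(4),np.degrees(g["ee_rot"]).round(1))
E
python3 rec.py
```

```text
[ 0.77  0.41 -1.13  1.63  0.38  1.35 -2.  ] [ 5.578e-01 -3.000e-04  3.192e-01] [179.9   0.5  -0.3]
```

Call:
send_rows(moves=[[2,-3,0,8,0,0,0],[4,-6,0,16,0,0,0],[6,-10,0,24,0,0,0],[8,-14,0,32,0,0,0],[10,-14,0,40,0,0,0],[10,-14,0,40,0,0,0],[10,-14,0,40,0,0,0],[10,-14,0,40,0,0,0]])

```text
time: 4.3
eef_pos: [0.6539, -0.1365, 0.3227]
ee_rot: [-2.45, 0.001, 0.005]
force: [0.1, -0.3, 0.5]
finger_gap: 0.087
finger_force: 0.0
```

```bash
python3 rec.py
```

```text
[ 1.03  0.84 -1.21  1.28  0.08  1.47 -1.6 ] [ 0.6539 -0.1365  0.3227] [-1.404e+02  1.000e-01  3.000e-01]
```

Call:
send_rows(moves=[[-2,6,0,-8,8,0,0],[-2,10,0,-16,16,0,0],[-2,14,0,-24,20,0,0],[-2,20,0,-32,20,0,0],[-2,24,0,-40,20,0,0],[-2,24,0,-40,20,0,0],[-2,24,0,-40,20,0,0],[-2,24,0,-40,20,0,0]])

```text
time: 5.1
eef_pos: [0.6336, 0.102, 0.3235]
ee_rot: [3.108, 0.319, -0.12]
force: [-0.3, -1.8, 0.0]
finger_gap: 0.0868
finger_force: 0.0
```

```bash
python3 rec.py; cat >> kin.py <<'E'
S=(-1,1,-1,1,-1,1,-1)
def fk(q,L):
    R=Ro.identity(); p=np.array([0,0,L[0]])
    for i,x in enumerate(Rs(q,S)):
        R=R*x
        if i==1: p=p+R.apply([0,L[9],0])
        if i==2: p=p+R.apply([L[4],L[7],L[1]])
        if i==3: p=p+R.apply([-L[4]+L[10],0,0])
        if i==4: p=p+R.apply([L[5],L[8],L[2]])
        if i==5: p=p+R.apply([L[6],0,0])
        if i==6: p=p+R.apply([0,0,L[3]])
    return p,R*Ro.from_euler("z",90,degrees=True)
E
python3 - <<'E'
from kin import *
D=np.load("D.npy"); L0=np.array([.36,.43,.43,.3,0,0,0,0,0,0,0])
f=lambda L:np.concatenate([fk(d[:7],L)[0]-d[7:10] for d in D]+[1e-3*(L-L0)])
r=least_squares(f,L0); print(r.x.round(4),abs(f(r.x)[:3*len(D)]).max()); np.save("L.npy",r.x)
print([(fk(d[:7],r.x)[1].inv()*Ro.from_euler("xyz",d[10:])).magnitude().round(4) for d in D])
E
```

```text
[ 0.3   0.69 -0.93  1.2   0.37  1.77 -2.24] [0.6336 0.102  0.3235] [178.1  18.3  -6.9]
[ 2.377e-01  5.542e-01  4.668e-01  3.148e-01 -0.000e+00  0.000e+00
 -0.000e+00 -1.540e-02 -4.000e-04 -2.640e-02 -0.000e+00] 2.3038309465706064e-07Traceback (most recent call last):
  File "<stdin>", line 5, in <module>
AttributeError: 'float' object has no attribute 'round'
```

The kinematics fit is exact to under a micrometre. Next, a feasibility search for pick tilts and for place tilts and directions.

```bash
cat >> kin.py <<'E'
lo=np.array([-2.59,-.33,-1.39,.1,-1.04,.21,-2.66])+.03; hi=np.array([2.59,1.99,1.29,2.45,4.18,1.99,2.66])-.03
L=np.load("L.npy")
def ik(p,R,seeds,w=1e-3):
    best=None
    for q0 in seeds:
        q0=np.clip(q0,lo+1e-3,hi-1e-3)
        def f(q):
            pp,RR=fk(q,L); return np.r_[(pp-p)*5,(R*RR.inv()).as_rotvec(),w*(q-q0)]
        r=least_squares(f,q0,bounds=(lo,hi),max_nfev=60); e=np.linalg.norm(r.fun[:6])
        if best is None or e<best[0]-2e-3: best=(e,r.x)
    return best
def tool(phi,tilt,pick):
    "tool points down, tilted by tilt toward azimuth phi (deg); closing axis horizontal, perp.; tool x toward phi if pick else away"
    y=Ro.from_euler("z",phi,degrees=True)*Ro.from_euler("y",-tilt,degrees=True)*Ro.from_euler("x",180,degrees=True)
    return y if pick else y*Ro.from_euler("z",180,degrees=True)
def tcp(G,R): return np.array(G)+.019*R.apply([0,0,1])
E
python3 - <<'E'
from kin import *
rng=np.random.default_rng(0); D=np.load("D.npy"); seeds=list(D[:,:7])+[rng.uniform(lo,hi) for _ in range(6)]
for nm,G,phi in(("cup0",(.477,-.0035,.03),0),("cup1",(.462,.137,.03),-28)):
    for a in(0,15,30,45):
        R=tool(phi,a,True); e,q=ik(tcp(G,R),R,seeds); print(nm,a,round(e,3),q.round(2))
D0=np.array([.647,-.022]); th=np.radians(3.93)
for j,y in enumerate((-.16,-.055,.05)):
    G=np.r_[D0+[-np.sin(th)*y,np.cos(th)*y],.078]; print("pocket",j,G)
    for b in(90,75,60,45):
        o=[]
        for phi in(-90,-60,-30,0,30,60,90,135,180,-135):
            R=tool(phi+4,b,False); e,q=ik(tcp(G,R),R,seeds); o.append((phi,round(e,2)))
        print(b,[x for x in o if x[1]<.02])
E
```

```text
cup0 0 0.0 [-0.17  0.46  0.11  2.17 -0.1   0.51 -1.55]
cup0 15 0.0 [ 0.24  0.44 -0.39  2.32  0.92  0.24 -2.55]
cup0 30 0.073 [ 0.45  0.5  -0.66  2.42  2.06  0.37  2.63]
cup0 45 0.263 [ 0.67  0.64 -0.94  2.42  2.15  0.6   2.63]
cup1 0 0.0 [-0.6   0.48  0.29  2.17 -0.27  0.52 -2.18]
cup1 15 0.0 [-1.05  0.53  0.68  2.3  -0.42  0.28 -2.13]
cup1 30 0.0 [-0.92  0.49  0.31  2.39  1.4   0.34  2.21]
cup1 45 0.0 [-0.49  0.61 -0.4   2.42  1.69  0.97  1.82]
pocket 0 [ 0.65796603 -0.18162376  0.078     ]
90 [(-90, np.float64(0.0)), (-60, np.float64(0.0)), (-30, np.float64(0.0)), (0, np.float64(0.0)), (30, np.float64(0.0)), (60, np.float64(0.0)), (90, np.float64(0.0)), (-135, np.float64(0.0))]
75 [(-90, np.float64(0.0)), (-60, np.float64(0.0)), (-30, np.float64(0.0)), (0, np.float64(0.0)), (30, np.float64(0.0)), (60, np.float64(0.0)), (90, np.float64(0.0)), (-135, np.float64(0.0))]
60 [(-90, np.float64(0.0)), (-60, np.float64(0.0)), (-30, np.float64(0.0)), (0, np.float64(0.0)), (30, np.float64(0.0)), (60, np.float64(0.0)), (90, np.float64(0.0)), (-135, np.float64(0.0))]
45 [(-90, np.float64(0.0)),
[... 1259 characters left out ...]
.0)), (90, np.float64(0.0))]
75 [(-90, np.float64(0.0)), (-60, np.float64(0.0)), (-30, np.float64(0.0)), (0, np.float64(0.0)), (30, np.float64(0.0)), (60, np.float64(0.0)), (90, np.float64(0.0)), (135, np.float64(0.0)), (-135, np.float64(0.0))]
60 [(-90, np.float64(0.0)), (-60, np.float64(0.0)), (-30, np.float64(0.0)), (0, np.float64(0.0)), (30, np.float64(0.0)), (60, np.float64(0.0)), (90, np.float64(0.0)), (135, np.float64(0.0)), (-135, np.float64(0.0))]
45 [(-90, np.float64(0.0)), (-60, np.float64(0.0)), (-30, np.float64(0.0)), (0, np.float64(0.0)), (30, np.float64(0.0)), (60, np.float64(0.0)), (90, np.float64(0.0)), (135, np.float64(0.0)), (180, np.float64(0.0)), (-135, np.float64(0.0))]
```

```bash
cat >> kin.py <<'E'
def follow(q,wps,n=14):
    "wps: list of (p,R); returns final q and worst error"
    ws=[]; worst=0
    p0,R0=fk(q,L)
    for p,R in wps:
        rv=(R*R0.inv()).as_rotvec()
        for t in np.linspace(0,1,n+1)[1:]:
            e,q=ik(p0+(p-p0)*t,Ro.from_rotvec(rv*t)*R0,[q],w=3e-3); worst=max(worst,e)
        p0,R0=p,R; ws.append((round(worst,3),q.round(2)))
    return q,worst,ws
E
python3 - <<'E'
from kin import *
q=np.load("D.npy")[-1,:7]
h=np.array([0,0,.12]); A=15
Rp=tool(0,A,True); G=np.array([.4715,-.0035,.03])
qp,w,ws=follow(q,[((.5,0,.3),tool(0,0,True)),(tcp(G,Rp)+h,Rp),(tcp(G,Rp),Rp)])
print("pick",ws)
D0=np.array([.647,-.022]); th=np.radians(3.93)
pk=[np.r_[D0+[-np.sin(th)*y,np.cos(th)*y],.078] for y in(-.16,-.055,.05)]
for j in(0,1,2):
  for phi in(-90,-60,-30,0,30,60,90):
    Rq=tool(phi+4,90-A,False); t=tcp(pk[j],Rq)
    T=pk[j]+[0,0,.2]
    mids=[(T,tool(phi+4+180 if False else 0,0,True))]
    # yaw in two halves: toward phi+184 (or phi-176)
    for sg in(1,-1):
        Y=phi+4+180*sg
        yaws=[(T,Ro.from_euler("z",Y*k,degrees=True)*tool(0,0,True)) for k in(1/3,2/3,1)]
        tl=[(T,tool(phi+4,(90-A)*k,False)) for k in(1/3,2/3,1)]
        if abs(Y)>190: continue
        qe,w,ws=follow(qp,[(tcp(G,Rp)+h,Rp)]+mids+yaws+tl+[(t+[0,0,.1],Rq),(t,Rq)],8)
        print(j,phi,"yaw",Y,"err",[x[0] for x in ws],qe.round(2))
E
```

```text
pick [(np.float64(0.0), array([ 0.85,  0.28, -1.12,  1.79,  0.26,  1.24, -1.91])), (np.float64(0.0), array([ 0.77,  0.28, -0.98,  2.23,  0.54,  0.56, -2.17])), (np.float64(0.0), array([ 0.29,  0.44, -0.46,  2.33,  1.  ,  0.26, -2.63]))]
0 -90 yaw 94 err [np.float64(0.0), np.float64(0.0), np.float64(0.0), np.float64(0.0), np.float64(0.0), np.float64(0.0), np.float64(0.0), np.float64(0.0), np.float64(0.0), np.float64(0.0)] [ 0.19  1.02 -0.61  1.74  1.61  1.83 -1.13]
0 -60 yaw 124 err [np.float64(0.0), np.float64(0.0), np.float64(0.0), np.float64(0.0), np.float64(0.0), np.float64(0.0), np.float64(0.0), np.float64(0.0), np.float64(0.0), np.float64(0.0)] [ 0.37  0.99 -0.72  2.08  2.11  1.72 -1.11]
0 -30 yaw 154 err [np.float64(0.0), np.float64(0.0), np.float64(0.0), np.float64(0.0), np.float64(0.0), np.float64(0.0), np.float64(0.0), np.float64(0.0), np.float64(0.0), np.float64(0.0)] [ 0.79  1.08 -0.92  2.29  2.8   1.53 -0.81]
0 0 yaw 184 err [np.float64(0.0), np.float64(0.0), np.float64(0.0), np.float64(0.0), np.float64(0.0), np.float64(0.0), np.float64(0.0), np.float64(0.038), np.float64
[... 4125 characters left out ...]
loat64(0.0), np.float64(0.0), np.float64(0.0), np.float64(0.144), np.float64(0.787), np.float64(0.787), np.float64(0.787), np.float64(0.787), np.float64(0.787), np.float64(0.787)] [ 1.19  1.35 -1.19  2.01 -1.01  0.24 -2.21]
2 60 yaw -116 err [np.float64(0.0), np.float64(0.0), np.float64(0.0), np.float64(0.0), np.float64(0.399), np.float64(0.399), np.float64(0.399), np.float64(0.399), np.float64(0.399), np.float64(0.399)] [ 1.02  1.15 -0.95  1.92 -0.98  0.58 -2.21]
2 90 yaw -86 err [np.float64(0.0), np.float64(0.0), np.float64(0.0), np.float64(0.0), np.float64(0.0), np.float64(0.0), np.float64(0.0), np.float64(0.0), np.float64(0.0), np.float64(0.0)] [ 0.46  0.99 -0.23  1.59 -0.99  1.43 -2.18]
```

Plan: pick at a 15° tilt, then place at 75° with the tool pointing along azimuth about -41° (yaw +139). cup0 goes to pocket 0 first, then cup1 to pocket 1.

```bash
cat > go.py <<'E'
from h import *
from kin import tool,tcp
th=np.radians(3.93); D0=np.array([.647,-.022])
pk=[np.r_[D0+[-np.sin(th)*y,np.cos(th)*y],.078] for y in(-.16,-.055,.05)]
dial=np.r_[D0+[-np.sin(th)*.165,np.cos(th)*.165],.072]
E
python3 - <<'E'
from go import *
R=tool(0,15,True); print(tcp((.472,-.0035,.03),R)); to((.455,-.0035,.13),R)
E
```

```text
[ 0.47691756 -0.0035      0.01164741]
q [ 0.3   0.69 -0.93  1.2   0.37  1.77 -2.24] shift [-17.86 -10.55 -19.35] rot [ -0.1 -33.3   6.7]
```

Call:
send_rows(moves=[[-6,-4,0,0,-8,2,0],[-12,-8,0,0,-16,4,0],[-17.9,-10.5,-4,0,-25,6.7,0],[-17.9,-10.5,-10,0,-33.3,6.7,0],[-17.9,-10.5,-15,0,-33.3,6.7,0],[-17.9,-10.5,-19.3,0,-33.3,6.7,0],[-17.9,-10.5,-19.3,0,-33.3,6.7,0],[-17.9,-10.5,-19.3,0,-33.3,6.7,0],[-17.9,-10.5,-19.3,0,-33.3,6.7,0]])

```text
time: 6.0
eef_pos: [0.4531, -0.0071, 0.127]
ee_rot: [-3.14, -0.254, -0.006]
force: [-0.2, -0.1, 0.4]
finger_gap: 0.0872
finger_force: 0.0
```

```bash
python3 - <<'E'
from go import *
R=tool(0,15,True); to((.4769,-.0035,.0125),R)
E
```

```text
q [ 0.82  0.26 -1.01  2.27  0.52  0.54 -2.15] shift [  2.38   0.36 -11.45] rot [-0.1 -0.5  0.3]
```

Call:
send_rows(moves=[[0.5,0.4,-3,0,0,0,0],[1.2,0.4,-6,0,0,0,0],[1.8,0.4,-8,0,0,0,0],[2.4,0.4,-10,0,0,0,0],[2.4,0.4,-11.4,0,0,0,0],[2.4,0.4,-11.4,0,0,0,0],[2.4,0.4,-11.4,0,0,0,0],[2.4,0.4,-11.4,0,0,0,0.5],[2.4,0.4,-11.4,0,0,0,1],[2.4,0.4,-11.4,0,0,0,1],[2.4,0.4,-11.4,0,0,0,1],[2.4,0.4,-11.4,0,0,0,1]], squeeze=15)

```text
time: 7.2
eef_pos: [0.4795, -0.0007, 0.0149]
ee_rot: [-3.14, -0.258, -0.001]
force: [-0.7, -1.2, 4.1]
finger_gap: 0.0601
finger_force: 15.0
```

Call:
send_rows(moves=[[0,0,0,0,0,0,1],[0,0,0,0,0,0,1],[0,0,0,0,0,0,1]])

```text
time: 7.5
eef_pos: [0.4795, -0.0007, 0.0149]
ee_rot: [-3.14, -0.258, -0.001]
force: [-2.0, -1.4, 6.0]
finger_gap: 0.0597
finger_force: 15.0
```

```bash
python3 - <<'E'
from go import *
R=tool(0,15,True); to((.4769,-.0035,.0125),R)
T=pk[0]+[0,0,.2]; print(T); to(T,tool(0,0,True))
E
```

```text
q [ 0.35  0.45 -0.54  2.32  1.01  0.3  -2.64] shift [-0.26 -0.28 -0.24] rot [-0.1 -0.2  0. ]
[ 0.65796603 -0.18162376  0.278     ]
q [ 0.35  0.45 -0.54  2.32  1.01  0.3  -2.64] shift [ 17.85 -18.09  26.31] rot [-0.1 14.8  0.1]
```

cup0 is gripped (60 mm gap). Lift, move over pocket 0 and level the tool.

Call:
send_rows(moves=[[0,0,4,0,0,0,1],[0,0,9,0,0,0,1],[0,0,14,0,2,0,1],[3,-3,18,0,4,0,1],[6,-6,22,0,6,0,1],[9,-9,26,0,8,0,1],[12,-12,26,0,10,0,1],[15,-15,26,0,12,0,1],[17.9,-18,26,0,15,0,1],[17.9,-18,26,0,15,0,1],[17.9,-18,26,0,15,0,1]])

```text
time: 8.6
eef_pos: [0.6585, -0.1805, 0.2718]
ee_rot: [-3.136, 0.007, -0.002]
force: [-1.1, 0.6, -1.1]
finger_gap: 0.0602
finger_force: 14.9
```

Call:
send_rows(moves=[[0,0,0,0,0,8,1],[0,0,0,0,0,16,1],[0,0,0,0,0,24,1],[0,0,0,0,0,32,1],[0,0,0,0,0,40,1],[0,0,0,0,0,48,1],[0,0,0,0,0,56,1],[0,0,0,0,0,64,1],[0,0,0,0,0,70,1],[0,0,0,0,0,70,1]])

```text
time: 9.6
eef_pos: [0.6574, -0.1785, 0.275]
ee_rot: [-3.139, 0.005, 1.224]
force: [-0.4, -0.6, -0.9]
finger_gap: 0.06
finger_force: 14.9
```

Call:
send_rows(moves=[[0,0,0,0,0,8,1],[0,0,0,0,0,16,1],[0,0,0,0,0,24,1],[0,0,0,0,0,32,1],[0,0,0,0,0,40,1],[0,0,0,0,0,48,1],[0,0,0,0,0,56,1],[0,0,0,0,0,64,1],[0,0,0,0,0,69,1],[0,0,0,0,0,69,1]])

```text
time: 10.6
eef_pos: [0.6579, -0.1792, 0.275]
ee_rot: [-3.139, 0.005, 2.425]
force: [0.1, 0.5, -0.6]
finger_gap: 0.0602
finger_force: 14.9
```

```bash
python3 - <<'E'
from go import *
g=get_state(); print(g["eef_pos"],np.degrees(g["ee_rot"]),g["finger_gap"])
to(pk[0]+[0,0,.2],tool(-41,75,False))
E
```

```text
[ 0.65785729 -0.17923758  0.27504012] [-179.8276194     0.28844029  138.92393526] 0.06017183280853215
q [ 0.92  0.8  -1.34  1.41  0.78  1.52  0.49] shift [ 0.01 -0.24  0.3 ] rot [-48.9 -56.4   0.2]
```

Call:
send_rows(moves=[[0,0,1,-5.2,-6,0,1],[0,0,1,-10.4,-12,0,1],[0,0,1,-15.6,-18,0,1],[0,0,1,-20.8,-24,0,1],[0,0,1,-26,-30,0,1],[0,0,1,-31.2,-36,0,1],[0,0,1,-36.4,-42,0,1],[0,0,1,-41.6,-48,0,1],[0,0,1,-49,-56.4,0,1],[0,0,1,-49,-56.4,0,1],[0,0,1,-49,-56.4,0,1],[0,0,1,-49,-56.4,0,1]])

```text
time: 11.8
eef_pos: [0.6585, -0.1795, 0.285]
ee_rot: [3.132, 1.307, 2.415]
force: [-0.4, -0.6, -0.7]
finger_gap: 0.0601
finger_force: 14.9
```

```bash
python3 - <<'E'
from go import *
g=get_state(); R=Ro.from_euler("xyz",g["ee_rot"]); print(g["eef_pos"],R.as_matrix().round(3).tolist(),g["finger_gap"])
to(pk[0]+[0,0,.2],tool(-41,75,False))
s=snapshot("scene"); c=s["color"]; cv2.imwrite("pics/s2.png",cv2.resize(c[60:360,120:440,::-1],None,fx=1.9,fy=1.9))
E
```

```text
[ 0.65849087 -0.17946682  0.28498792] [[-0.195, 0.658, 0.728], [0.173, 0.753, -0.634], [-0.965, 0.002, -0.261]] 0.0600550006505896
q [ 0.66  0.53 -0.99  2.21  2.1   1.34 -0.81] shift [-0.05 -0.22 -0.7 ] rot [-0.2  0.   0.1]
```

View pics/s2.png

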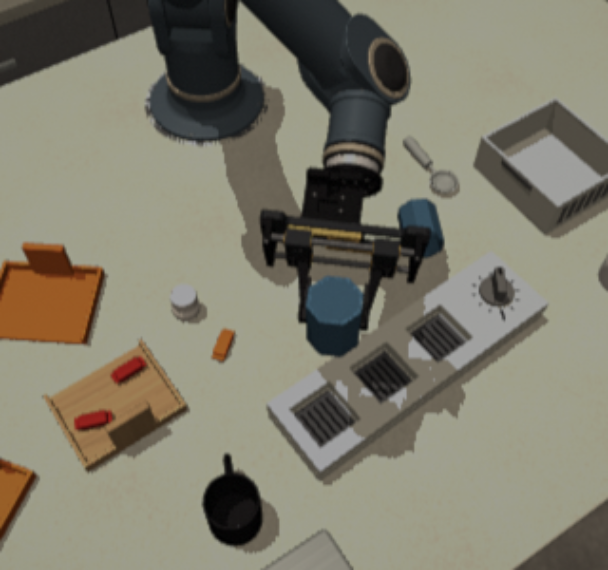

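The cup hangs rim down, with its closed end showing at (333,300) in the crop. I measure its top face and the exact pocket openings by ray casting at deck height.

```bash
cat >> h.py <<'E'
def cast(s,z):
    "all pixels' rays met with plane height z -> HxWx2"
    K=s["K"]; h,w=s["range_z"].shape; u,v=np.meshgrid(np.arange(w),np.arange(h))
    C=np.linalg.inv(s["world_to_cam"]); d=np.stack([(u-K[0,2])/K[0,0],-(v-K[1,2])/K[1,1],-np.ones(u.shape)],-1)@C[:3,:3].T
    return (C[:3,3]+d*((z-C[2,3])/d[...,2])[...,None])[...,:2]
E
python3 - <<'E'
from go import *
for f in("scene0","s1"):
    s=dict(np.load(f+".npz")); X=cast(s,.045); P=cloud(s)
    print(f,"med deck z",np.median(P[...,2][(abs(P[...,2]-.045)<.006)&(abs(P[...,0]-.647)<.05)&(abs(P[...,1]+.02)<.19)]))
    for y in(-.16,-.055,.05):
        c=D0+[-np.sin(th)*y,np.cos(th)*y]; d=X-c; x1=d@[np.cos(th),np.sin(th)]; y1=d@[-np.sin(th),np.cos(th)]
        m=(abs(x1)<.048)&(abs(y1)<.048)&(P[...,2]<.040)&(s["range_z"]>0)
        r=cv2.minAreaRect(X[m].astype(np.float32)*1000); print(y,(c*1000).round(1),np.round(r[0],1),np.round(r[1],1),round(r[2],1))
s=snapshot("scene"); P=cloud(s); hsv=cv2.cvtColor(s["color"],cv2.COLOR_RGB2HSV)
b=(hsv[...,0]>95)&(hsv[...,0]<115)&(hsv[...,1]>80)&(P[...,2]>.26)&(P[...,2]<.36)
p=P[b]; print(len(p),np.percentile(p[:,2],[5,50,95,99]))
zt=np.percentile(p[:,2],90); t=p[p[:,2]>zt-.008]; r=cv2.minAreaRect(t[:,:2].astype(np.float32)*1000); (cx,cy),rad=cv2.minEnclosingCircle(t[:,:2].astype(np.float32)*1000); print("top",np.median(t[:,2]),r,(cx,cy,rad))
A=np.c_[t[:,:2],np.ones(len(t))]; print("slope",np.linalg.lstsq(A,t[:,2],rcond=None)[0])
g=get_state(); R=Ro.from_euler("xyz",g["ee_rot"]); print("G",g["eef_pos"]-.019*R.apply([0,0,1]))
E
```

```text
scene0 med deck z 0.04563349362190988
-0.16 [ 658.  -181.6] [ 658.4 -182.1] [68.9 68.4] 3.9
-0.055 [650.8 -76.9] [653.2 -77.2] [72.1 68.5] 4.7
0.05 [643.6  27.9] [644.5  27.2] [68.5 67.4] 4.0
s1 med deck z 0.04511956436416664
-0.16 [ 658.  -181.6] [ 660.7 -180.7] [81.7 73.3] 14.2
-0.055 [650.8 -76.9] [648.7 -70.3] [86.  78.5] 3.6
0.05 [643.6  27.9] [646.3  28. ] [85.7 74. ] 17.5
929 [0.26837897 0.31306709 0.31593243 0.34859542]
top 0.31390928033668575 ((603.772216796875, -124.91849517822266), (141.7588653564453, 156.551513671875), 2.658951759338379) (604.525634765625, -124.62480163574219, 94.54714965820312)
slope [-0.02258874  0.16104095  0.35647853]
G [ 0.64491049 -0.16814724  0.29095887]
```

```bash
cat > top.py <<'E'
from go import *
g=get_state(); R=Ro.from_euler("xyz",g["ee_rot"]); G=g["eef_pos"]-.019*R.apply([0,0,1])
s=snapshot("scene"); P=cloud(s); hsv=cv2.cvtColor(s["color"],cv2.COLOR_RGB2HSV)
b=(hsv[...,0]>95)&(hsv[...,0]<115)&(hsv[...,1]>80)&(np.linalg.norm(P[...,:2]-G[:2],axis=-1)<.05)&(P[...,2]>G[2])
t=P[b]; zt=np.percentile(t[:,2],80); t=t[abs(t[:,2]-zt)<.007]
r=cv2.minAreaRect(t[:,:2].astype(np.float32)*1000); print("top z",np.median(t[:,2]),r,cv2.minEnclosingCircle(t[:,:2].astype(np.float32)*1000))
A=np.c_[t[:,:2],np.ones(len(t))]; print("slope",np.linalg.lstsq(A,t[:,2],rcond=None)[0]); print("G",G, g["force"])
E
python3 top.py
```

```text
top z 0.31417996679625404 ((647.13330078125, -172.12319946289062), (58.76580810546875, 59.215877532958984), 49.02660369873047) ((647.2669067382812, -171.6343994140625), 31.782262802124023)
slope [-0.00336633  0.02547089  0.32065807]
G [ 0.64491049 -0.16814724  0.29095887] [ 1.13556554 -1.05045418 -1.87136508]
```

Call:
send_rows(moves=[[1.1,-1,-4,0,0,0,1],[1.1,-1,-8,0,0,0,1],[1.1,-1,-12,0,0,0,1],[1.1,-1,-16,0,0,0,1],[1.1,-1,-18,0,0,0,1],[1.1,-1,-18,0,0,0,1],[1.1,-1,-18,0,0,0,1],[1.1,-1,-18,0,0,0,1]])

```text
time: 12.75
eef_pos: [0.6702, -0.1903, 0.1071]
ee_rot: [3.131, 1.311, 2.413]
force: [0.6, -0.9, -0.7]
finger_gap: 0.0597
finger_force: 14.9
```

```bash
python3 top.py
```

```text
top z 0.13531671334796402 ((659.6453247070312, -181.93104553222656), (58.31478500366211, 59.05996322631836), 2.852661371231079) ((658.6914672851562, -182.1494903564453), 31.443405151367188)
slope [-0.00311439  0.01396249  0.13994699]
G [ 0.65635426 -0.17822982  0.11201561] [ 0.59996603 -0.85371403 -0.6926494 ]
```

Call:
send_rows(moves=[[0,0,-0.6,0,0,0,1],[0,0,-1.2,0,0,0,1],[0,0,-1.8,0,0,0,1],[0,0,-2.4,0,0,0,1],[0,0,-3,0,0,0,1],[0,0,-3.4,0,0,0,1],[0,0,-3.7,0,0,0,1],[0,0,-3.7,0,0,0,1],[0,0,-3.7,0,0,0,1]])

```text
time: 13.7
eef_pos: [0.6699, -0.1897, 0.07]
ee_rot: [3.136, 1.314, 2.419]
force: [-3.8, 2.0, 7.2]
finger_gap: 0.0598
finger_force: 15.0
```

```bash
python3 top.py
```

```text
top z 0.09873066318213825 ((659.310302734375, -181.85806274414062), (57.489845275878906, 58.364925384521484), 4.222975254058838) ((659.9327392578125, -182.07664489746094), 31.154062271118164)
slope [-0.01239811  0.01159877  0.10901356]
G [ 0.65608962 -0.17761625  0.07478501] [-3.84749842  1.95704018  7.16533765]
```

Seated: the top is at 98.7 mm. Release and back out along the tool axis.

Call:
send_rows(moves=[[0,0,0,0,0,0,0],[0,0,0,0,0,0,0],[0,0,0,0,0,0,0],[0,0,0,0,0,0,0],[-1.5,1.3,0.5,0,0,0,0],[-3,2.6,1.1,0,0,0,0],[-5.8,5.1,2.1,0,0,0,0],[-8.7,7.6,5,0,0,0,0],[-8.7,7.6,10,0,0,0,0],[-8.7,7.6,15,0,0,0,0],[-8.7,7.6,20,0,0,0,0],[-8.7,7.6,22,0,0,0,0]])

```text
time: 14.95
eef_pos: [0.5829, -0.1128, 0.293]
ee_rot: [3.128, 1.315, 2.412]
force: [0.2, -0.6, 1.5]
finger_gap: 0.0873
finger_force: 0.0
```

```bash
python3 - <<'E'
from go import *
from kin import follow
g=get_state(); print(g["eef_pos"],g["finger_gap"])
s=snapshot("scene"); P=cloud(s); hsv=cv2.cvtColor(s["color"],cv2.COLOR_RGB2HSV)
b=(hsv[...,0]>95)&(hsv[...,0]<115)&(hsv[...,1]>80)&(np.linalg.norm(P[...,:2]-pk[0][:2],axis=-1)<.06)&(P[...,2]>.08)
print("cup0 top",np.median(P[b],0),np.percentile(P[b][:,2],[10,90]))
np.savez("scene2.npz",**s)
# cup1 now
b=(hsv[...,0]>95)&(hsv[...,0]<115)&(hsv[...,1]>80)&(np.linalg.norm(P[...,:2]-[.473,.131],axis=-1)<.07)&(P[...,2]>.056)
r=cv2.minAreaRect(P[b][:,:2].astype(np.float32)*1000); print("cup1",b.sum(),r)
# plan: back to vertical, yaw, pick cup1
Gc=np.array([.473,.131,.03]); a=np.radians(-27.8); G1=Gc-.0175*np.array([np.cos(a),np.sin(a),0]); print("G1",G1)
V=tool(-41,0,False); T=(.58,0,.3)
for A in(15,30):
    Rp=tool(-27.8,A,True); q,w,ws=follow(g["qpos"],[(T,V),(T,Ro.from_euler("z",-70,degrees=True)*V),(T,tool(-27.8,0,True)),(tcp(G1,Rp)+[0,0,.12],Rp),(tcp(G1,Rp),Rp)]); print(A,tcp(G1,Rp),ws)
to(T,V)
E
```

```text
[ 0.58289204 -0.11283433  0.29303081] 0.08728956400439168
cup0 top [ 0.66170523 -0.18339583  0.09818228] [0.09333188 0.10056431]
cup1 190 ((474.9128723144531, 129.31045532226562), (36.89311981201172, 71.65524291992188), 62.82114791870117)
G1 [0.45751983 0.13916177 0.03      ]Traceback (most recent call last):
  File "<stdin>", line 15, in <module>
  File "kin.py", line 41, in follow
    e,q=ik(p0+(p-p0)*t,Ro.from_rotvec(rv*t)*R0,[q],w=3e-3); worst=max(worst,e)
               ~^~~
TypeError: unsupported operand type(s) for -: 'tuple' and 'tuple'
```

```bash
sed -i 's/    for p,R in wps:/    for p,R in wps:\n        p=np.array(p)/' kin.py; python3 - <<'E'
from go import *
from kin import follow
g=get_state(); G1=np.array([.4575,.139,.03])
V=tool(-41,0,False); T=(.58,0,.3)
for A in(15,30):
    Rp=tool(-27.8,A,True); q,w,ws=follow(g["qpos"],[(T,V),(T,Ro.from_euler("z",-70,degrees=True)*V),(T,tool(-27.8,0,True)),(tcp(G1,Rp)+[0,0,.12],Rp),(tcp(G1,Rp),Rp)]); print(A,tcp(G1,Rp),[(x[0],x[1].tolist()) for x in ws])
to(T,V)
E
```

```text
15 [0.46184998 0.13670651 0.01164741] [(np.float64(0.0), [0.83, 0.6, -1.36, 1.62, 0.59, 1.41, 0.26]), (np.float64(0.0), [0.7, 0.44, -1.06, 1.62, 0.4, 1.31, -0.79]), (np.float64(0.0), [0.47, 0.33, -0.7, 1.63, 0.22, 1.26, -2.33]), (np.float64(0.0), [-1.07, 0.22, 0.63, 2.23, 0.15, 0.58, -2.63]), (np.float64(0.0), [-0.91, 0.47, 0.48, 2.31, 0.01, 0.26, -2.56])]
30 [0.46590352 0.13456933 0.01354552] [(np.float64(0.0), [0.83, 0.6, -1.36, 1.62, 0.59, 1.41, 0.26]), (np.float64(0.0), [0.7, 0.44, -1.06, 1.62, 0.4, 1.31, -0.79]), (np.float64(0.0), [0.47, 0.33, -0.7, 1.63, 0.22, 1.26, -2.33]), (np.float64(0.0), [-1.67, 0.43, 1.26, 2.35, 0.07, 0.35, -2.63]), (np.float64(0.111), [-1.47, 0.78, 1.07, 2.37, -1.01, 0.24, -1.71])]
q [ 0.64  0.5  -1.19  2.34  1.96  1.53 -0.86] shift [-0.32 11.29  0.49] rot [49.4 57.1  0.3]
```

Call:
send_rows(moves=[[0,1,0,5.3,6.1,0,0],[0,2,0,10.6,12.2,0,0],[0,4,0,16,18.4,0,0],[0,6,0,21,24.4,0,0],[0,8,0,26.5,30.5,0,0],[0,10,0,31.8,36.6,0,0],[0,11.3,0,37,42.7,0,0],[0,11.3,0,42.4,48.8,0,0],[0,11.3,0,49.4,57.1,0,0],[0,11.3,0,49.4,57.1,0,0],[0,11.3,0,49.4,57.1,0,0]])

```text
time: 16.1
eef_pos: [0.5827, -0.0024, 0.2859]
ee_rot: [-3.136, -0.011, 2.424]
force: [0.3, 0.4, -0.1]
finger_gap: 0.0872
finger_force: 0.0
```

Call:
send_rows(moves=[[0,0,0,0,0,-8,0],[0,0,0,0,0,-16,0],[0,0,0,0,0,-24,0],[0,0,0,0,0,-32,0],[0,0,0,0,0,-40,0],[0,0,0,0,0,-48,0],[0,0,0,0,0,-56,0],[0,0,0,0,0,-64,0],[0,0,0,0,0,-72,0],[0,0,0,0,0,-80,0],[0,0,0,0,0,-80,0]])

```text
time: 17.2
eef_pos: [0.5805, 0.0004, 0.2877]
ee_rot: [-3.139, -0.007, 1.034]
force: [0.9, -0.1, 0.8]
finger_gap: 0.0871
finger_force: 0.0
```

Call:
send_rows(moves=[[0,0,0,0,0,-8,0],[0,0,0,0,0,-16,0],[0,0,0,0,0,-24,0],[0,0,0,0,0,-32,0],[0,0,0,0,0,-40,0],[0,0,0,0,0,-48,0],[0,0,0,0,0,-56,0],[0,0,0,0,0,-64,0],[0,0,0,0,0,-72,0],[0,0,0,0,0,-80,0],[0,0,0,0,0,-87,0],[0,0,0,0,0,-87,0]])

```text
time: 18.4
eef_pos: [0.5812, -0.0001, 0.2875]
ee_rot: [-3.139, -0.01, -0.483]
force: [-0.3, 0.6, -0.3]
finger_gap: 0.0873
finger_force: 0.0
```

```bash
python3 - <<'E'
from go import *
R=tool(-27.8,15,True); to((.440,.148,.14),R)
E
```

```text
q [ 0.44  0.33 -0.67  1.66  0.22  1.22 -2.32] shift [-14.12  14.81 -14.75] rot [ -6.9 -12.7  -0.2]
```

Call:
send_rows(moves=[[-3,3,0,-1,-2,0,0],[-6,6,0,-2,-4,0,0],[-9,9,-2,-3,-6,0,0],[-12,12,-5,-5,-9,0,0],[-14.1,14.8,-9,-7,-12.7,0,0],[-14.1,14.8,-13,-7,-12.7,0,0],[-14.1,14.8,-14.8,-7,-12.7,0,0],[-14.1,14.8,-14.8,-7,-12.7,0,0],[-14.1,14.8,-14.8,-7,-12.7,0,0],[-14.1,14.8,-14.8,-7,-12.7,0,0],[-14.1,14.8,-14.8,-7,-12.7,0,0],[-14.1,14.8,-14.8,-7,-12.7,0,0]])

```text
time: 19.6
eef_pos: [0.4404, 0.1474, 0.1389]
ee_rot: [3.141, -0.263, -0.481]
force: [0.5, 0.1, -0.8]
finger_gap: 0.087
finger_force: 0.0
```

```bash
python3 - <<'E'
from go import *
R=tool(-27.8,15,True); to((.4619,.1367,.0120),R)
E
```

```text
q [-1.27  0.2   0.8   2.26  0.13  0.6  -2.65] shift [  2.15  -1.07 -12.69] rot [ 0.1  0.1 -0.2]
```

Call:
send_rows(moves=[[0.5,-0.2,-3,0,0,0,0],[1,-0.5,-6,0,0,0,0],[1.6,-0.8,-9,0,0,0,0],[2.1,-1.1,-11,0,0,0,0],[2.1,-1.1,-12.7,0,0,0,0],[2.1,-1.1,-12.7,0,0,0,0],[2.1,-1.1,-12.7,0,0,0,0],[2.1,-1.1,-12.7,0,0,0,0.5],[2.1,-1.1,-12.7,0,0,0,1],[2.1,-1.1,-12.7,0,0,0,1],[2.1,-1.1,-12.7,0,0,0,1],[2.1,-1.1,-12.7,0,0,0,1]], squeeze=15)

```text
time: 20.8
eef_pos: [0.4625, 0.1362, 0.013]
ee_rot: [-3.14, -0.263, -0.487]
force: [-1.1, 0.6, 4.0]
finger_gap: 0.06
finger_force: 15.0
```

```bash
python3 - <<'E'
from go import *
from kin import follow
g=get_state(); print(g["eef_pos"],g["finger_gap"],g["force"])
T=pk[1]+[-.02,.03,.21]; print(T); to(T,tool(-27.8,0,True))
V=tool(-27.8,0,True); V2=Ro.from_euler("z",85,degrees=True)*V; V3=tool(-41,0,False)
q,w,ws=follow(g["qpos"],[(g["eef_pos"]+[0,0,.14],tool(-27.8,15,True)),(T,V),(T,V2),(T,V3),(T,tool(-41,75,False)),(tcp(pk[1],tool(-41,75,False)),tool(-41,75,False))]);print([(x[0],x[1].tolist()) for x in ws])
E
```

```text
[0.46250969 0.13619009 0.0129898 ] 0.05999163034393297 [-1.07599808  0.5930614   3.97975606]
[ 0.63076957 -0.04687067  0.288     ]
q [-0.96  0.48  0.55  2.31 -0.12  0.26 -2.43] shift [ 16.83 -18.31  27.5 ] rot [ 7.  13.3  0.1]
[(np.float64(0.0), [-1.21, 0.2, 0.79, 2.21, 0.11, 0.63, -2.58]), (np.float64(0.0), [-0.52, 0.41, 0.74, 1.59, -0.29, 1.25, -1.78]), (np.float64(0.0), [-0.31, 0.37, 0.43, 1.58, -0.16, 1.23, -0.42]), (np.float64(0.0), [-0.11, 0.35, 0.16, 1.57, -0.06, 1.23, 0.91]), (np.float64(0.0), [-0.67, 0.33, 0.25, 2.26, 1.75, 1.06, -1.02]), (np.float64(0.0), [-0.51, 0.83, 0.21, 2.24, 2.05, 1.14, -1.57])]
```

Call:
send_rows(moves=[[0,0,4,0,0,0,1],[0,0,9,0,0,0,1],[0,0,14,0,0,0,1],[3,-3,18,1,2,0,1],[6,-6,22,2,4,0,1],[9,-9,27.5,3,6,0,1],[12,-12,27.5,5,9,0,1],[15,-15,27.5,7,13.3,0,1],[16.8,-18.3,27.5,7,13.3,0,1],[16.8,-18.3,27.5,7,13.3,0,1],[16.8,-18.3,27.5,7,13.3,0,1],[16.8,-18.3,27.5,7,13.3,0,1]])

```text
time: 22.0
eef_pos: [0.6297, -0.0457, 0.2869]
ee_rot: [-3.142, 0.002, -0.486]
force: [-0.1, -0.0, -1.5]
finger_gap: 0.0598
finger_force: 15.0
```

Call:
send_rows(moves=[[0,0,0,0,0,8,1],[0,0,0,0,0,16,1],[0,0,0,0,0,24,1],[0,0,0,0,0,32,1],[0,0,0,0,0,40,1],[0,0,0,0,0,48,1],[0,0,0,0,0,56,1],[0,0,0,0,0,64,1],[0,0,0,0,0,72,1],[0,0,0,0,0,80,1],[0,0,0,0,0,80,1]])

```text
time: 23.1
eef_pos: [0.6297, -0.0446, 0.2879]
ee_rot: [-3.141, -0.002, 0.913]
force: [-0.1, -0.4, -1.5]
finger_gap: 0.0599
finger_force: 15.0
```

Call:
send_rows(moves=[[0,0,0,0,0,8,1],[0,0,0,0,0,16,1],[0,0,0,0,0,24,1],[0,0,0,0,0,32,1],[0,0,0,0,0,40,1],[0,0,0,0,0,48,1],[0,0,0,0,0,56,1],[0,0,0,0,0,64,1],[0,0,0,0,0,72,1],[0,0,0,0,0,80,1],[0,0,0,0,0,86,1],[0,0,0,0,0,86,1]])

```text
time: 24.3
eef_pos: [0.63, -0.0457, 0.2877]
ee_rot: [3.141, -0.001, 2.409]
force: [0.1, 0.2, -0.6]
finger_gap: 0.0601
finger_force: 15.0
```

```bash
python3 - <<'E'
from go import *
to(pk[1]+[-.02,.03,.21],tool(-41,75,False))
E
```

```text
q [-0.16  0.35  0.22  1.57 -0.08  1.23  0.92] shift [ 0.08 -0.12  0.03] rot [-49.7 -56.2   0.8]
```

Call:
send_rows(moves=[[0,0,0,-5.3,-6,0,1],[0,0,0,-10.6,-12,0,1],[0,0,0,-15.9,-18,0,1],[0,0,0,-21.2,-24,0,1],[0,0,0,-26.5,-30,0,1],[0,0,0,-31.8,-36,0,1],[0,0,0,-37.1,-42,0,1],[0,0,0,-42.4,-48,0,1],[0,0,0,-49.7,-56.2,0.8,1],[0,0,0,-49.7,-56.2,0.8,1],[0,0,0,-49.7,-56.2,0.8,1],[0,0,0,-49.7,-56.2,0.8,1]])

```text
time: 25.5
eef_pos: [0.6297, -0.0456, 0.2859]
ee_rot: [-3.14, 1.307, 2.43]
force: [0.6, 1.1, -1.1]
finger_gap: 0.0598
finger_force: 15.0
```

```bash
python3 top.py; python3 -c "
from go import *
to(pk[1],tool(-41,75,False))"
```

```text
top z 0.31206201296987424 ((617.7496948242188, -36.483985900878906), (60.48952102661133, 57.578678131103516), 44.616912841796875) ((617.3626098632812, -35.67924499511719), 31.87064552307129)
slope [-0.02462999  0.00870291  0.32746752]
G [ 0.61580723 -0.03355424  0.29090015] [ 0.56699555  1.12243974 -1.11218772]
q [-0.81  0.34  0.41  2.27  1.75  1.01 -1.04] shift [  2.05  -3.08 -20.92] rot [-0.1  0.  -0. ]
```

Call:
send_rows(moves=[[2,-2,0,0,0,0,1],[3.4,-4.1,-4,0,0,0,1],[3.4,-4.1,-8,0,0,0,1],[3.4,-4.1,-12,0,0,0,1],[3.4,-4.1,-16,0,0,0,1],[3.4,-4.1,-17.6,0,0,0,1],[3.4,-4.1,-17.6,0,0,0,1],[3.4,-4.1,-17.6,0,0,0,1],[3.4,-4.1,-17.6,0,0,0,1]])

```text
time: 26.45
eef_pos: [0.6652, -0.0881, 0.1138]
ee_rot: [3.129, 1.311, 2.414]
force: [0.1, 0.5, -0.5]
finger_gap: 0.0598
finger_force: 15.0
```

```bash
python3 top.py
```

```text
top z 0.1401504422080455 ((653.2044067382812, -78.21715545654297), (57.815181732177734, 59.57102966308594), 2.883471727371216) ((652.6881103515625, -78.43403625488281), 31.366436004638672)
slope [-0.00390312  0.00083055  0.14257684]
G [ 0.65134915 -0.0760646   0.11868434] [ 0.09215091  0.46967536 -0.45783068]
```

Call:
send_rows(moves=[[-0.1,0.1,-0.6,0,0,0,1],[-0.1,0.1,-1.2,0,0,0,1],[-0.1,0.1,-1.8,0,0,0,1],[-0.1,0.1,-2.4,0,0,0,1],[-0.1,0.1,-3,0,0,0,1],[-0.1,0.1,-3.6,0,0,0,1],[-0.1,0.1,-4,0,0,0,1],[-0.1,0.1,-4.2,0,0,0,1],[-0.1,0.1,-4.2,0,0,0,1],[-0.1,0.1,-4.2,0,0,0,1]])

```text
time: 27.5
eef_pos: [0.6637, -0.0879, 0.0722]
ee_rot: [3.141, 1.316, 2.424]
force: [-4.1, 2.8, 6.7]
finger_gap: 0.0595
finger_force: 15.0
```

```bash
python3 top.py
```

```text
top z 0.0985059411838311 ((651.2929077148438, -79.11956787109375), (58.286800384521484, 58.20928192138672), 6.871435165405273) ((651.3843994140625, -77.98860931396484), 31.63167953491211)
slope [-0.00499395  0.01033659  0.10260525]
G [ 0.6498429  -0.07583789  0.07701039] [-4.12769142  2.82531697  6.66995808]
```

Seated. Release, back out, then return to a vertical tool for the dial.

Call:
send_rows(moves=[[0,0,0,0,0,0,0],[0,0,0,0,0,0,0],[0,0,0,0,0,0,0],[0,0,0,0,0,0,0],[-1.5,1.3,0.5,0,0,0,0],[-3,2.6,1.1,0,0,0,0],[-5.8,5.1,2.1,0,0,0,0],[-8.7,7.6,5,0,0,0,0],[-8.7,7.6,10,0,0,0,0],[-8.7,7.6,15,0,0,0,0],[-8.7,7.6,20,0,0,0,0],[-8.7,7.6,20,0,0,0,0]])

```text
time: 28.75
eef_pos: [0.5775, -0.0114, 0.2761]
ee_rot: [3.09, 1.312, 2.375]
force: [0.4, 0.6, -0.2]
finger_gap: 0.0871
finger_force: 0.0
```

Call:
send_rows(moves=[[0,0,0,5.3,6,0,0],[0,0,0,10.6,12,0,0],[0,0,0,15.9,18,0,0],[0,0,0,21.2,24,0,0],[0,0,0,26.5,30,0,0],[0,0,0,31.8,36,0,0],[0,2,0,37.1,42,0,0],[0,4,0,42.4,48,0,0],[0,6,0,49.7,56.3,0,0],[0,6,0,49.7,56.3,0,0],[0,6,0,49.7,56.3,0,0]])

```text
time: 29.85
eef_pos: [0.5781, 0.0452, 0.2683]
ee_rot: [3.137, -0.001, 2.414]
force: [0.6, -1.0, -0.9]
finger_gap: 0.087
finger_force: 0.0
```

```bash
python3 - <<'E'
from go import *
g=get_state(); print(g["eef_pos"],np.degrees(g["ee_rot"]),g["qpos"].round(2))
s=snapshot("scene"); c=s["color"]; np.savez("scene3.npz",**s); P=cloud(s)
print("dial model",dial)
m=(P[...,2]>.077)&(P[...,2]<.09)&(np.linalg.norm(P[...,:2]-dial[:2],axis=-1)<.035); X=cast(s,.083)
r=cv2.minAreaRect(X[m].astype(np.float32)*1000); print("bar",m.sum(),r)
cv2.imwrite("pics/s3.png",np.vstack([cv2.resize(c[190:240,345:425,::-1],(640,400),interpolation=cv2.INTER_CUBIC)]))
hsv=cv2.cvtColor(c,cv2.COLOR_RGB2HSV)
for k in(0,1):
    b=(hsv[...,0]>95)&(hsv[...,0]<115)&(hsv[...,1]>80)&(np.linalg.norm(P[...,:2]-pk[k][:2],axis=-1)<.05)&(P[...,2]>.08); print(b.sum(),np.median(P[b],0))
E
```

```text
[0.57811873 0.04517415 0.26834769] [ 1.79750436e+02 -7.28734180e-02  1.38317863e+02] [-0.41  0.28  0.33  1.73 -0.1   1.15  0.79]
dial model [0.63569128 0.14261201 0.072     ]
bar 73 ((637.8043212890625, 139.99497985839844), (14.663256645202637, 46.408260345458984), 55.263694763183594)
469 [ 0.66178384 -0.18314246  0.09837185]
436 [ 0.65375346 -0.08109989  0.09830263]
```

View pics/s3.png

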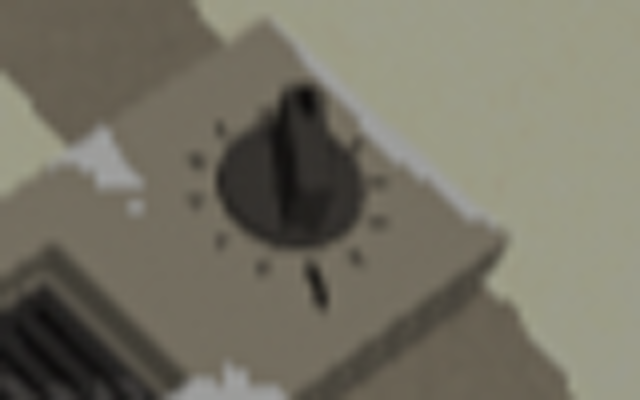

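The pointer end of the bar is at (305,95) in the crop and the long mark at (315,285), which matches a dial angle near 40°. Now I grip the dial with the tool vertical at yaw 144°.

Call:
send_rows(moves=[[3,5,-2,0,0,3,0],[5.9,9.6,-6,0,0,5.7,0],[5.9,9.6,-10,0,0,5.7,0],[5.9,9.6,-14,0,0,5.7,0],[5.9,9.6,-14,0,0,5.7,0],[5.9,9.6,-14,0,0,5.7,0],[5.9,9.6,-14,0,0,5.7,0]])

```text
time: 30.6
eef_pos: [0.6367, 0.1445, 0.1328]
ee_rot: [3.131, 0.002, 2.52]
force: [0.7, -0.1, 0.0]
finger_gap: 0.0868
finger_force: 0.0
```

```bash
python3 - <<'E'
from go import *
from kin import follow
g=get_state()
to((.6368,.1415,.060),tool(144,0,True))
T=(.6368,.1415,.060)
q,w,ws=follow(g["qpos"],[(T,tool(144,0,True)),(T,tool(85,0,True)),(T,tool(30,0,True)),(T,tool(-26.1,0,True))]);print([(x[0],x[1].tolist()) for x in ws])
E
```

```text
q [-0.47  0.52  0.26  1.7  -0.16  0.94  0.8 ] shift [ 0.01 -0.3  -7.28] rot [-0.4  0.4 -0.4]
[(np.float64(0.0), [-0.45, 0.61, 0.24, 1.74, -0.19, 0.81, 0.82]), (np.float64(0.0), [-0.63, 0.65, 0.51, 1.75, -0.4, 0.85, -0.03]), (np.float64(0.0), [-0.79, 0.72, 0.75, 1.76, -0.61, 0.91, -0.82]), (np.float64(0.0), [-0.91, 0.83, 0.99, 1.77, -0.81, 1.01, -1.63])]
```

Call:
send_rows(moves=[[0,-0.3,-2,0,0,0,0],[0,-0.3,-4,0,0,0,0],[0,-0.3,-6,0,0,0,0],[0,-0.3,-7.2,0,0,0,0],[0,-0.3,-7.2,0,0,0,0],[0,-0.3,-7.2,0,0,0,0],[0,-0.3,-7.2,0,0,0,1],[0,-0.3,-7.2,0,0,0,1],[0,-0.3,-7.2,0,0,0,1],[0,-0.3,-7.2,0,0,0,1],[0,-0.3,-7.2,0,0,0,1],[0,-0.3,-7.2,0,0,0,1]], squeeze=15)

```text
time: 31.8
eef_pos: [0.6354, 0.1419, 0.0576]
ee_rot: [3.134, -0.002, 2.521]
force: [0.6, -0.1, 0.6]
finger_gap: 0.047
finger_force: 0.0
```

Call:
send_rows(moves=[[0,0,0,0,0,0,1],[0,0,0,0,0,0,1],[0,0,0,0,0,0,1],[0,0,0,0,0,0,1]])

```text
time: 32.2
eef_pos: [0.6364, 0.143, 0.0578]
ee_rot: [3.131, -0.0, 2.52]
force: [5.3, 6.0, -5.9]
finger_gap: 0.0152
finger_force: 4.1
```

Call:
send_rows(moves=[[0,0,0,0,0,0,1],[0,0,0,0,0,0,1],[0,0,0,0,0,-4,1],[0,0,0,0,0,-10,1],[0,0,0,0,0,-16,1],[0,0,0,0,0,-22,1],[0,0,0,0,0,-28,1],[0,0,0,0,0,-34,1],[0,0,0,0,0,-40,1],[0,0,0,0,0,-46,1],[0,0,0,0,0,-50,1],[0,0,0,0,0,-50,1]])

```text
time: 33.4
eef_pos: [0.6375, 0.1439, 0.0578]
ee_rot: [3.129, -0.003, 1.648]
force: [6.3, 3.4, -5.1]
finger_gap: 0.0141
finger_force: 15.0
```

Call:
send_rows(moves=[[0,0,0,0,0,-6,1],[0,0,0,0,0,-12,1],[0,0,0,0,0,-18,1],[0,0,0,0,0,-24,1],[0,0,0,0,0,-30,1],[0,0,0,0,0,-36,1],[0,0,0,0,0,-42,1],[0,0,0,0,0,-48,1],[0,0,0,0,0,-54,1],[0,0,0,0,0,-60,1],[0,0,0,0,0,-60,1]])

```text
time: 34.5
eef_pos: [0.6384, 0.1435, 0.0578]
ee_rot: [3.131, -0.008, 0.6]
force: [8.1, 1.7, -7.3]
finger_gap: 0.0137
finger_force: 15.0
```

```bash
python3 -c "
from go import *
g=get_state();print(g['eef_pos'],np.degrees(g['ee_rot']),g['finger_gap'],g['qpos'].round(2),g['force'])"
```

```text
[0.63843899 0.14345318 0.0577913 ] [179.37654396  -0.43008539  34.36955157] 0.01370195585662853 [-0.79  0.71  0.74  1.77 -0.6   0.89 -0.75] [ 8.14098433  1.70828418 -7.29825429]
```

Call:
send_rows(moves=[[0,0,0,0,0,-6,1],[0,0,0,0,0,-12,1],[0,0,0,0,0,-18,1],[0,0,0,0,0,-24,1],[0,0,0,0,0,-30,1],[0,0,0,0,0,-36,1],[0,0,0,0,0,-42,1],[0,0,0,0,0,-48,1],[0,0,0,0,0,-54,1],[0,0,0,0,0,-60.5,1],[0,0,0,0,0,-60.5,1],[0,0,0,0,0,-60.5,1]])

```text
time: 35.7
eef_pos: [0.6385, 0.1423, 0.0578]
ee_rot: [3.137, -0.008, -0.455]
force: [8.7, -0.1, -5.8]
finger_gap: 0.0141
finger_force: 15.0
```

```bash
python3 -c "
from go import *
g=get_state();print(g['eef_pos'],np.degrees(g['ee_rot']),g['finger_gap'],g['force'],g['wrist_torque'])"
```

```text
[0.63850034 0.14231367 0.05779801] [179.71062617  -0.47399115 -26.07556186] 0.014115969949358724 [ 8.7296438  -0.08738653 -5.80085697] [ 0.27463337 -1.78086993 -0.03994851]
```

Call:
send_rows(moves=[[0,0,0,0,0,0,0],[0,0,0,0,0,0,0],[0,0,0,0,0,0,0],[0,0,0,0,0,0,0],[0,0,0,0,0,0,0],[0,0,3,0,0,0,0],[0,0,7,0,0,0,0],[0,0,12,0,0,0,0],[0,0,17,0,0,0,0],[0,0,22,0,0,0,0],[0,-5,25,0,0,0,0],[0,-10,25,0,0,0,0]])

```text
time: 36.9
eef_pos: [0.6373, 0.05, 0.311]
ee_rot: [3.137, -0.007, -0.449]
force: [0.7, -0.1, 0.3]
finger_gap: 0.0863
finger_force: 0.0
```

```bash
python3 - <<'E'
from go import *
g=get_state(); print(g["eef_pos"],np.degrees(g["ee_rot"]),g["qpos"].round(2))
s=snapshot("scene"); c=s["color"]; np.savez("scene4.npz",**s); P=cloud(s)
m=(P[...,2]>.077)&(P[...,2]<.09)&(np.linalg.norm(P[...,:2]-dial[:2],axis=-1)<.035); X=cast(s,.083)
r=cv2.minAreaRect(X[m].astype(np.float32)*1000); print("bar",m.sum(),r)
hsv=cv2.cvtColor(c,cv2.COLOR_RGB2HSV)
# dark pixels near dial on deck: long mark direction
X=cast(s,.045); gray=c.max(-1); d=np.linalg.norm(X-[.637,.142],axis=-1); mk=(gray<70)&(d>.029)&(d<.05)&(abs(P[...,2]-.045)<.012)
for p in X[mk]: print((p*1000).round(0), np.degrees(np.arctan2(*(p-[.637,.142])[::-1])).round(0),end=' ')
red=((hsv[...,0]<4)|(hsv[...,0]>174))&(hsv[...,1]>170)&(hsv[...,2]>80); red[:,430:]=0; red[:100]=0
k=cv2.connectedComponentsWithStats(red.astype(np.uint8)); print()
for i in range(1,k[0]):
    if k[2][i,4]>20: p=P[k[1]==i]; print("red",k[2][i,4],p.mean(0).round(4),k[3][i].round(0))
cv2.imwrite("pics/s4.png",np.vstack([cv2.resize(c[190:240,345:425,::-1],(480,300),interpolation=cv2.INTER_CUBIC),cv2.resize(c[215:325,110:286,::-1],(480,300),interpolation=cv2.INTER_CUBIC)]))
E
```

```text
[0.63730667 0.04995093 0.31104491] [179.76132694  -0.42245647 -25.74207471] [-0.9   0.57  1.2   1.55 -0.53  1.38 -1.68]
bar 79 ((637.453857421875, 139.45338439941406), (15.447844505310059, 46.826988220214844), 64.34095764160156)
[668. 128.] -25.0 [671. 125.] -26.0 [677. 123.] -25.0 
red 96 [ 0.4441 -0.3769  0.0305] [187. 254.]
red 107 [ 0.4917 -0.4523  0.0391] [168. 280.]
```

View pics/s4.png

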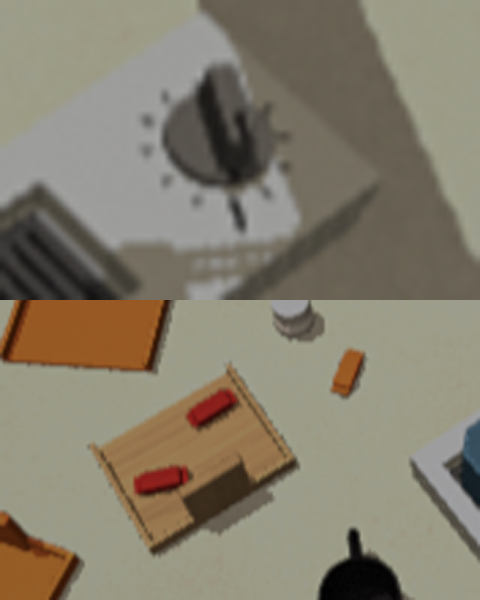

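The bar now lies along the long mark (-25.7° against about -25.5°) and both cups are fully down. The tray still holds two bars. Next I check that the pour is reachable, and move to view the tray from the wrist camera.

```bash
python3 - <<'E'
from go import *
from kin import *
g=get_state()
B=np.array([.488,.395])
Rt0=Ro.from_euler("z",2,degrees=True)
for s in(90,-90):
    Rg=Rt0*Ro.from_euler("z",s,degrees=True)*tool(0,0,True)  # tool at pick
    Gp=np.array([.531,-.411,.056]); up=np.array([0,0,.25])
    wp=[(tcp(Gp,Rg)+up,Rg),(tcp(Gp,Rg),Rg)]
    qp,w,ws0=follow(g["qpos"],wp,12); print("pick",s,[(x[0],x[1].tolist()) for x in ws0])
    for phi in(0,-45,-90,45,90):
        Q=Ro.from_euler("z",phi,degrees=True)
        Rh=Q*Rg*Ro.identity(); Rh=Q*Rg
        def pose(th,lip):
            Rtray=Q*Rt0*Ro.from_euler("y",-th,degrees=True); G=lip+Rtray.apply([.124,0,.051]); R=Rtray*Rt0.inv()*Rg; return tcp(G,R),R
        f=Q.apply([1,0,0]); lip=np.r_[B,.11]+.03*f
        seq=[(tcp(Gp,Rg)+up,Rg),((.55,-.05,.36),Rg)]
        if phi: seq+= [((.55,-.05,.36),Q*Rg)]
        seq+=[pose(0,lip+[0,0,.2]),pose(30,lip+[0,0,.1]),pose(57,lip)]
        qq,w,ws=follow(qp,seq,10); print(s,phi,[x[0] for x in ws],ws[-1][1].tolist(), pose(57,lip)[0].round(3))
to(Gp+up,Rt0*Ro.from_euler("z",90,degrees=True)*tool(0,0,True)); to(Gp+up,Rt0*Ro.from_euler("z",-90,degrees=True)*tool(0,0,True))
E
```

```text
pick 90 [(np.float64(0.0), [0.14, 0.48, 0.69, 1.49, -0.31, 1.28, 0.9]), (np.float64(0.0), [0.22, 0.72, 0.56, 1.72, -0.48, 0.85, 1.03])]
90 0 [np.float64(0.0), np.float64(0.0), np.float64(0.0), np.float64(0.0), np.float64(0.0)] [-1.83, 0.58, 1.11, 2.15, 1.41, 0.24, -2.27] [0.559 0.396 0.231]
90 -45 [np.float64(0.0), np.float64(0.0), np.float64(0.0), np.float64(0.0), np.float64(0.0), np.float64(0.0)] [-1.61, 0.66, 0.81, 1.81, 0.63, 1.03, -2.03] [0.539 0.346 0.231]
90 -90 [np.float64(0.0), np.float64(0.0), np.float64(0.0), np.float64(0.0), np.float64(0.0), np.float64(0.0)] [-1.31, 0.8, 0.64, 1.45, 0.3, 1.68, -2.28] [0.489 0.324 0.231]
90 45 [np.float64(0.0), np.float64(0.0), np.float64(0.0), np.float64(0.0), np.float64(0.0), np.float64(0.263)] [-0.86, 0.24, 0.21, 2.03, -1.01, 0.24, 1.09] [0.537 0.446 0.231]
90 90 [np.float64(0.0), np.float64(0.0), np.float64(0.0), np.float64(0.0), np.float64(0.0), np.float64(0.0)] [0.21, 0.57, -0.89, 1.96, -1.01, 0.51, 1.96] [0.487 0.466 0.231]
pick -90 [(np.float64(0.0), [-0.12, 0.7, 1.25, 1.5, -0.66, 1.42, -1.95]), (np.float64(0.0), [-0.04, 0.92, 1.03
[... 435 characters left out ...]
4(1.194), np.float64(1.587), np.float64(1.669), np.float64(1.773)] [-1.6, 0.4, 1.26, 2.24, -1.01, 0.24, -2.63] [0.489 0.324 0.231]
-90 45 [np.float64(0.0), np.float64(0.068), np.float64(0.068), np.float64(0.068), np.float64(0.068), np.float64(0.263)] [-0.86, 0.24, 0.21, 2.03, -1.01, 0.24, -2.05] [0.537 0.446 0.231]
-90 90 [np.float64(0.0), np.float64(0.068), np.float64(0.068), np.float64(0.068), np.float64(0.068), np.float64(0.068)] [0.21, 0.57, -0.89, 1.96, -1.01, 0.51, -1.18] [0.487 0.466 0.231]
q [-0.89  0.57  1.21  1.56 -0.53  1.38 -1.68] shift [-10.37 -44.73  -0.54] rot [  0.2   0.9 118.8]
q [-0.89  0.57  1.21  1.56 -0.53  1.38 -1.68] shift [-10.37 -44.73  -0.54] rot [  0.8  -0.2 -61.2]
```

Pour plan: grip the tab at yaw about 92°, swing the tray by -90°, and pour towards +y. That stays well away from the joint limits. First I hover over the tray for a wrist view.

Call:
send_rows(moves=[[-1,-4,0,0,0,8,0],[-2,-8,0,0,0,16,0],[-4,-12,0,0,0,24,0],[-6,-16,0,0,0,32,0],[-8,-20,0,0,0,40,0],[-10,-24,0,0,0,48,0],[-12,-28,0,0,0,56,0],[-14,-32,0,0,0,64,0],[-15.7,-36,0,0,0,72,0],[-15.7,-40,0,0,0,80,0],[-15.7,-43,0,0,0,80,0],[-15.7,-43,0,0,0,80,0]])

```text
time: 38.15
eef_pos: [0.4756, -0.3855, 0.3071]
ee_rot: [3.134, 0.001, 0.933]
force: [-0.0, 0.7, -0.3]
finger_gap: 0.0871
finger_force: 0.0
```

Call:
send_rows(moves=[[0,0,0,0,0,8,0],[0,0,0,0,0,16,0],[0,0,0,0,0,24,0],[0,0,0,0,0,32,0],[0,0,0,0,0,38,0],[0,0,0,0,0,38,0],[0,0,0,0,0,38,0]])

```text
time: 38.85
eef_pos: [0.4784, -0.3801, 0.3069]
ee_rot: [3.134, -0.002, 1.602]
force: [-0.7, -0.5, -1.1]
finger_gap: 0.087
finger_force: 0.0
```

```bash
python3 - <<'E'
from h import *
g=get_state(); s=snapshot("wrist"); print(g["eef_pos"],np.degrees(g["ee_rot"]),g["qpos"].round(2))
cv2.imwrite("pics/w2.png",s["color"][...,::-1]); np.savez("w2.npz",pos=g["eef_pos"],rot=g["ee_rot"],**s)
E
```

```text
[ 0.47843708 -0.38006607  0.3069347 ] [ 1.79584426e+02 -1.34963736e-01  9.18152211e+01] [ 0.05  0.36  0.75  1.62 -0.26  1.27  0.88]
```

View pics/w2.png

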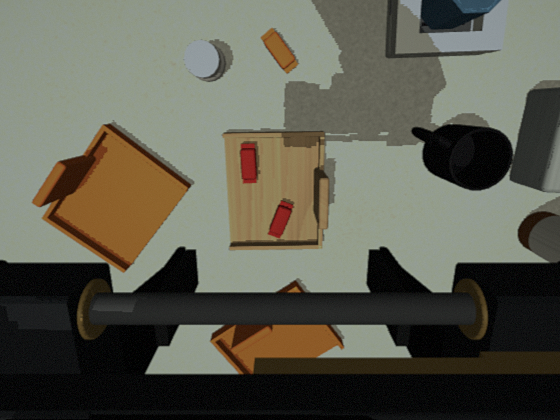

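The wrist view shows the tray with exactly two bars, at (249,162) and (281,218), none hidden, and the tab at (322,197). I measure the tab and tray.

```bash
python3 - <<'E'
from go import *
w=dict(np.load("w2.npz")); P=wcloud(w,w["pos"],w["rot"]); hsv=cv2.cvtColor(w["color"],cv2.COLOR_RGB2HSV)
n=np.zeros(P.shape[:2],bool); n[120:260,210:340]=1; Z=P[...,2]
print("table",np.median(Z[100:120,300:380]))
m=n&(Z>.066)&(Z<.085); p=P[m]; print("tab",len(p),np.median(p,0),cv2.minAreaRect(p[:,:2].astype(np.float32)*1000))
m=n&(Z>.001)&(Z<.03)&(hsv[...,0]>8)&(hsv[...,0]<25)&(hsv[...,1]>70); p=P[m]; print("tray",cv2.minAreaRect(p[:,:2].astype(np.float32)*1000))
s=snapshot("scene"); Q=cloud(s); 
m=(np.abs(Q[...,0]-.53)<.05)&(np.abs(Q[...,1]+.41)<.06)&(Q[...,2]>.062)&(Q[...,2]<.085); print("scene tab",m.sum(),cv2.minAreaRect(Q[m][:,:2].astype(np.float32)*1000) if m.any() else "")
R=Ro.from_euler("z",92,degrees=True)*tool(0,0,True); to((.531,-.411,.037),R)
E
```

```text
table -0.0005842045789381245
tab 545 [ 0.5296926  -0.40792915  0.07401258] ((530.2222290039062, -409.77178955078125), (12.193603515625, 62.45978927612305), 2.4731028079986572)
tray ((471.9580078125, -413.16436767578125), (129.14718627929688, 159.9621124267578), 2.5665109157562256)
scene tab 160 ((530.7171630859375, -410.8714599609375), (13.424118041992188, 63.23021697998047), 3.4540815353393555)
q [ 0.05  0.36  0.75  1.62 -0.26  1.26  0.88] shift [  5.25  -3.06 -27.  ] rot [-0.1  0.4  0.2]
```

Call:
send_rows(moves=[[3,-2,-4,0,0,0.6,0],[5.2,-3,-8,0,0,0.6,0],[5.2,-3,-12,0,0,0.6,0],[5.2,-3,-16,0,0,0.6,0],[5.2,-3,-20,0,0,0.6,0],[5.2,-3,-23,0,0,0.6,0],[5.2,-3,-25,0,0,0.6,0],[5.2,-3,-26.8,0,0,0.6,0],[5.2,-3,-26.8,0,0,0.6,0],[5.2,-3,-26.8,0,0,0.6,0],[5.2,-3,-26.8,0,0,0.6,0]])

```text
time: 40.05
eef_pos: [0.5311, -0.4117, 0.0406]
ee_rot: [3.132, 0.0, 1.614]
force: [-0.3, 0.1, -0.7]
finger_gap: 0.0872
finger_force: 0.0
```

Call:
send_rows(moves=[[0,0,0,0,0,0,1],[0,0,0,0,0,0,1],[0,0,0,0,0,0,1],[0,0,0,0,0,0,1],[0,0,0,0,0,0,1],[0,0,0,0,0,0,1],[0,0,0,0,0,0,1],[0,0,0,0,0,0,1],[0,0,0,0,0,0,1],[0,0,0,0,0,0,1]], squeeze=40)

```text
time: 41.05
eef_pos: [0.5304, -0.4108, 0.0391]
ee_rot: [3.134, -0.002, 1.615]
force: [0.9, -0.1, -0.1]
finger_gap: 0.015
finger_force: 0.0
```

```bash
python3 -c "
from go import *
g=get_state();print(g['eef_pos'],np.degrees(g['ee_rot']),g['finger_gap'],g['finger_force'],g['qpos'].round(2),g['force'])"
```

```text
[ 0.53037175 -0.41084669  0.03905996] [ 1.79578806e+02 -9.19045023e-02  9.25158632e+01] 0.015006478034641382 0.0 [ 0.21  0.72  0.58  1.72 -0.51  0.85  1.06] [ 0.893733   -0.14918534 -0.1258045 ]
```

Call:
send_rows(moves=[[0,0,0,0,0,0,1],[0,0,0,0,0,0,1],[0,0,0,0,0,0,1],[0,0,1,0,0,0,1],[0,0,3,0,0,0,1],[0,0,5,0,0,0,1],[0,0,7,0,0,0,1]])

```text
time: 41.75
eef_pos: [0.5302, -0.4107, 0.1101]
ee_rot: [3.134, -0.002, 1.614]
force: [0.3, -0.2, -2.0]
finger_gap: 0.0114
finger_force: 40.0
```

```bash
python3 -c "
from go import *
g=get_state();print(g['eef_pos'],np.degrees(g['ee_rot']),g['finger_gap'],g['finger_force'],g['force'],g['wrist_torque'])
s=snapshot('wrist');cv2.imwrite('pics/w3.png',s['color'][...,::-1])
w=snapshot('scene');P=cloud(w);c=w['color'];hsv=cv2.cvtColor(c,cv2.COLOR_RGB2HSV)
red=((hsv[...,0]<4)|(hsv[...,0]>174))&(hsv[...,1]>170)&(hsv[...,2]>80);red[:,430:]=0;red[:100]=0
k=cv2.connectedComponentsWithStats(red.astype(np.uint8))
for i in range(1,k[0]):
    if k[2][i,4]>20: print(k[2][i,4],np.median(P[k[1]==i],0))
"
```

```text
[ 0.53018385 -0.41073478  0.11005253] [ 1.79581804e+02 -1.04191326e-01  9.24902694e+01] 0.011366472677069514 39.98852100223303 [ 0.33520196 -0.15032334 -2.03655522] [-0.03759483 -0.15568453 -0.01473349]
25 [ 0.44088567 -0.3586246   0.0929364 ]
74 [ 0.48026066 -0.46178788  0.09556731]
```

The tray is lifted with both bars on it. I carry it level, with smooth ramps.

Call:
send_rows(moves=[[0,0,2,0,0,0,1],[0,0,5,0,0,0,1],[0,0,8,0,0,0,1],[0,0,12,0,0,0,1],[0,1,16,0,0,0,1],[0,2.5,20,0,0,0,1],[0,4.5,23,0,0,0,1],[0,7,25,0,0,0,1],[0,10,25,0,0,0,1],[0,13,25,0,0,0,1],[0,15,25,0,0,0,1],[0,16,25,0,0,0,1]])

```text
time: 43.05
eef_pos: [0.5306, -0.2481, 0.3581]
ee_rot: [3.135, -0.004, 1.618]
force: [0.2, -0.8, -2.1]
finger_gap: 0.012
finger_force: 40.0
```

Call:
send_rows(moves=[[0,1,0,0,0,-2,1],[0,3,0,0,0,-6,1],[0,5,0,0,0,-10,1],[0,8,0,0,0,-15,1],[0,11,0,0,0,-20,1],[0,14,0,0,0,-25,1],[0,17,0,0,0,-30,1],[0,20,0,0,0,-35,1],[0,23,0,0,0,-40,1],[0,25,0,0,0,-44,1],[0,26,0,0,0,-46,1],[0,26,0,0,0,-46,1]])

```text
time: 44.25
eef_pos: [0.5303, 0.0104, 0.3583]
ee_rot: [3.135, -0.001, 0.814]
force: [0.2, 0.9, -2.3]
finger_gap: 0.0119
finger_force: 40.0
```

```bash
cat > pour.py <<'E'
from go import *
from kin import follow
g=get_state(); print(g['eef_pos'],np.degrees(g['ee_rot']),g["qpos"].round(2),g["finger_gap"])
R0=tool(0,0,True); f=np.array([0,-1,0])
def pose(th,lip):
    Rt=Ro.from_euler("z",-90,degrees=True)*Ro.from_euler("y",-th,degrees=True); G=np.array(lip)+Rt.apply([.124,0,.051]); R=Rt*Ro.from_euler("z",90,degrees=True)*R0; return tcp(G,R),R
E
python3 - <<'E'
from pour import *
p=pose(0,(.488,.365,.31)); print(p[0]); to(*p)
seq=[p,pose(30,(.488,.365,.2)),pose(57,(.488,.365,.11))]
q,w,ws=follow(g["qpos"],seq,10); print([(x[0],x[1].tolist()) for x in ws])
E
```

```text
[0.53030681 0.01044824 0.35832371] [ 1.79605599e+02 -3.08174381e-02  4.66625581e+01] [-0.72  0.14  0.71  1.71 -0.09  1.32 -0.75] 0.01187759157230316
[0.488 0.241 0.342]
q [-0.72  0.14  0.71  1.71 -0.09  1.32 -0.75] shift [-4.23 23.06 -1.63] rot [  0.4   0.2 -46.7]
[(np.float64(0.0), [-1.08, 0.18, 0.64, 1.71, -0.11, 1.29, -1.98]), (np.float64(0.0), [-1.24, 0.46, 0.65, 1.59, 0.15, 1.48, -2.21]), (np.float64(0.0), [-1.31, 0.81, 0.65, 1.44, 0.28, 1.7, -2.29])]
```

Call:
send_rows(moves=[[-0.2,1,0,0,0,-2,1],[-0.5,3,0,0,0,-6,1],[-1,5,-0.5,0,0,-10,1],[-1.5,8,-0.5,0,0,-16,1],[-2,11,-1,0,0,-22,1],[-2.6,14,-1,0,0,-28,1],[-3.2,17,-1.6,0,0,-34,1],[-3.8,20,-1.6,0,0,-40,1],[-4.2,22,-1.6,0,0,-45,1],[-4.2,23,-1.6,0,0,-46.7,1],[-4.2,23,-1.6,0,0,-46.7,1],[-4.2,23,-1.6,0,0,-46.7,1]])

```text
time: 45.45
eef_pos: [0.4889, 0.2373, 0.3428]
ee_rot: [3.133, -0.001, -0.004]
force: [0.5, -0.5, -1.9]
finger_gap: 0.0117
finger_force: 40.0
```

```bash
python3 - <<'E'
from pour import *
for th,z in((15,.24),(30,.17),(40,.13),(58,.10)): to(*pose(th,(.488,.365,z)))
s=snapshot("scene"); c=s["color"]; P=cloud(s); Z=P[...,2]
m=(Z>.066)&(Z<.084)&(abs(P[...,0]-.488)<.11)&(abs(P[...,1]-.395)<.1); print("basket",cv2.minAreaRect(P[m][:,:2].astype(np.float32)*1000),np.percentile(P[m],[2,98],axis=0).round(3))
cv2.imwrite("pics/s5.png",cv2.resize(c[40:260,240:520,::-1],None,fx=2.2,fy=2.2))
E
```

```text
[0.48891    0.23729101 0.34279253] [ 1.79490456e+02 -7.91179735e-02 -2.50357096e-01] [-1.07  0.18  0.64  1.7  -0.1   1.3  -1.99] 0.011729178198450834
q [-1.07  0.18  0.64  1.7  -0.1   1.3  -1.99] shift [-0.09  1.62 -3.98] rot [-14.5   0.1   0.2]
q [-1.07  0.18  0.64  1.7  -0.1   1.3  -1.99] shift [-0.09  3.63 -8.31] rot [-29.5   0.1   0.2]
q [-1.07  0.18  0.64  1.7  -0.1   1.3  -1.99] shift [ -0.09   5.33 -10.86] rot [-39.5   0.2   0.2]
q [-1.07  0.18  0.64  1.7  -0.1   1.3  -1.99] shift [ -0.09   8.91 -12.07] rot [-57.5   0.2   0.2]
basket ((488.1720275878906, 394.4708251953125), (184.28330993652344, 178.3905487060547), 0.06415633112192154) [[0.399 0.307 0.066]
 [0.578 0.481 0.079]]
```

View pics/s5.png

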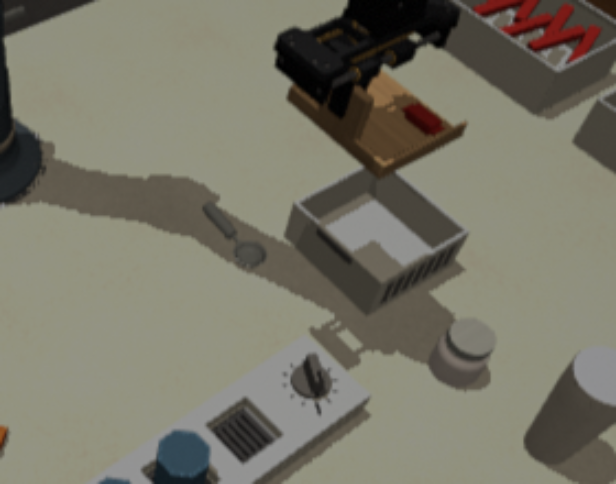

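The tray is level over the basket with the lip above it. Lower with a slight tilt, then tip.

Call:
send_rows(moves=[[0,0.2,-2,-2,0,0,1],[0,0.5,-4,-4,0,0,1],[0,0.8,-6.5,-6,0,0,1],[0,1.1,-9,-9,0,0,1],[0,1.4,-11.5,-12,0,0,1],[0,1.6,-14,-15,0,0,1],[0,2.2,-14,-20,0,0,1],[0,2.9,-13.2,-25,0,0,1],[0,3.6,-12.3,-30,0,0,1],[0,4.5,-11.6,-35,0,0,1],[0,5.3,-10.9,-40,0,0,1],[0,6.2,-11,-45,0,0,1]])

```text
time: 46.7
eef_pos: [0.4881, 0.3024, 0.2318]
ee_rot: [2.345, -0.003, 0.001]
force: [0.4, 0.1, -1.6]
finger_gap: 0.0115
finger_force: 40.0
```

Call:
send_rows(moves=[[0,1,-0.3,-5,0,0,1],[0,2,-0.7,-10,0,0,1],[0,2.7,-1,-13,0,0,1],[0,2.7,-1,-13,0,0,1],[0,2.7,-1,-13,0,0,1],[0,2.7,-1,-13,0,0,1],[0,2.7,-1,-13,0,0,1],[0,2.7,-1,-13,0,0,1]])

```text
time: 47.5
eef_pos: [0.4886, 0.3275, 0.224]
ee_rot: [2.124, -0.004, -0.001]
force: [-0.1, 0.4, -2.1]
finger_gap: 0.0118
finger_force: 40.0
```

```bash
python3 - <<'E'
from pour import *
print(g["force"],g["finger_force"])
to(*pose(58,(.488,.365,.10)))
s=snapshot("scene"); c=s["color"]; 
cv2.imwrite("pics/s6.png",cv2.resize(c[40:260,240:520,::-1],None,fx=2.2,fy=2.2))
E
```

```text
[0.48864841 0.32749284 0.22399145] [ 1.21674222e+02 -2.50940304e-01 -8.59146271e-02] [-1.32  0.84  0.67  1.43  0.27  1.7  -2.29] 0.011816610902478259
[-0.14560615  0.44776891 -2.11841271] 39.97893670108169
q [-1.32  0.84  0.67  1.43  0.27  1.7  -2.29] shift [-0.06 -0.11 -0.19] rot [0.3 0.3 0.1]
```

View pics/s6.png

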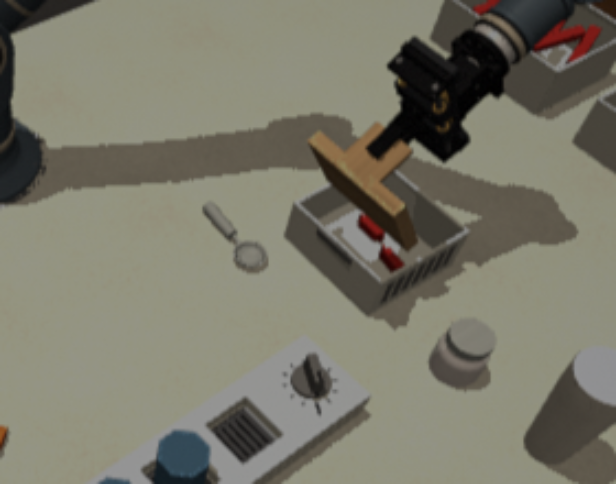

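Both bars are in the basket, at (371,228) and (391,258) in the crop. Raise, level and return the tray.

Call:
send_rows(moves=[[0,0,3,0,0,0,1],[0,-1,7,0,0,0,1],[0,-2,11,8,0,0,1],[0,-4,13,16,0,0,1],[0,-6,13,24,0,0,1],[0,-8,13,32,0,0,1],[0,-10,13,40,0,0,1],[0,-12,13,48,0,0,1],[0,-15,13,57,0,0,1],[0,-18,13,58,0,0,1],[0,-20,13,58,0,0,1],[0,-20,13,58,0,0,1]])

```text
time: 48.75
eef_pos: [0.4883, 0.1245, 0.3536]
ee_rot: [3.134, -0.002, -0.008]
force: [0.6, 0.4, -1.8]
finger_gap: 0.0114
finger_force: 40.0
```

Call:
send_rows(moves=[[1,-3,0,0,0,5,1],[2,-7,0,0,0,13,1],[3,-11,0,0,0,21,1],[4,-15,0,0,0,29,1],[4,-19,0,0,0,37,1],[4,-23,0,0,0,45,1],[4,-27,0,0,0,53,1],[4,-31,0,0,0,61,1],[4,-35,0,0,0,69,1],[4,-38,0,0,0,77,1],[4,-40,0,0,0,82,1],[4,-40,0,0,0,82,1]])

```text
time: 49.95
eef_pos: [0.5288, -0.2735, 0.3521]
ee_rot: [3.136, 0.001, 1.427]
force: [1.1, 0.8, -1.4]
finger_gap: 0.0114
finger_force: 40.0
```

```bash
python3 - <<'E'
from go import *
g=get_state(); print(g['eef_pos'],np.degrees(g['ee_rot']),g["finger_gap"])
to((.530,-.411,.14),Ro.from_euler("z",92.5,degrees=True)*tool(0,0,True))
s=snapshot("scene"); c=s["color"]; P=cloud(s); hsv=cv2.cvtColor(c,cv2.COLOR_RGB2HSV)
red=((hsv[...,0]<4)|(hsv[...,0]>174))&(hsv[...,1]>150)&(hsv[...,2]>70); red[:100]=0; red[:,500:]=0
k=cv2.connectedComponentsWithStats(red.astype(np.uint8))
for i in range(1,k[0]):
    if k[2][i,4]>10: print("red",k[2][i,4],np.median(P[k[1]==i],0).round(3),k[3][i].round())
E
```

```text
[ 0.52883569 -0.27346379  0.35211371] [1.79696784e+02 4.77163746e-02 8.17752880e+01] 0.011423642876385013
q [-0.2   0.3   0.79  1.58 -0.22  1.34  0.48] shift [  0.12 -13.75 -21.21] rot [ 0.1  0.3 10.7]
red 39 [0.469 0.414 0.025] [408. 142.]
red 40 [0.532 0.396 0.026] [418. 157.]
```

Call:
send_rows(moves=[[0,-4,0,0,0,4,1],[0,-8,-3,0,0,8,1],[0.1,-12,-7,0,0,10.7,1],[0.1,-13.7,-11,0,0,10.7,1],[0.1,-13.7,-15,0,0,10.7,1],[0.1,-13.7,-19,0,0,10.7,1],[0.1,-13.7,-23,0,0,10.7,1],[0.1,-13.7,-26,0,0,10.7,1],[0.1,-13.7,-28,0,0,10.7,1],[0.1,-13.7,-28,0,0,10.7,1],[0.1,-13.7,-28,0,0,10.7,1]])

```text
time: 51.1
eef_pos: [0.5312, -0.4068, 0.0728]
ee_rot: [3.134, -0.003, 1.617]
force: [0.2, -0.2, -0.2]
finger_gap: 0.0119
finger_force: 40.0
```

```bash
python3 - <<'E'
from go import *
g=get_state(); print(g['eef_pos'],np.degrees(g['ee_rot']),g["force"])
E
```

```text
[ 0.53120038 -0.40684114  0.072791  ] [ 1.79588511e+02 -1.46127601e-01  9.26628106e+01] [ 0.21747224 -0.23116921 -0.18233384]
```

Call:
send_rows(moves=[[0,-0.3,-1,0,0,0,1],[0,-0.3,-2,0,0,0,1],[0,-0.3,-2.8,0,0,0,1],[0,-0.3,-3.1,0,0,0,1],[0,-0.3,-3.3,0,0,0,1],[0,-0.3,-3.35,0,0,0,1],[0,-0.3,-3.35,0,0,0,1]])

```text
time: 51.8
eef_pos: [0.5294, -0.412, 0.0398]
ee_rot: [3.134, -0.001, 1.614]
force: [0.3, -0.7, -1.7]
finger_gap: 0.0116
finger_force: 40.0
```

Call:
send_rows(moves=[[0,0,0,0,0,0,0.8],[0,0,0,0,0,0,0],[0,0,0,0,0,0,0],[0,0,0,0,0,0,0],[0,0,0,0,0,0,0],[0,0,0,0,0,0,0],[0,0,3,0,0,0,0],[0,0,7,0,0,0,0],[0,0,12,0,0,0,0],[0,0,17,0,0,0,0],[-5,2,21,0,0,0,0],[-5,2,24,0,0,0,0]])

```text
time: 53.0
eef_pos: [0.4755, -0.3911, 0.2799]
ee_rot: [3.137, -0.004, 1.612]
force: [-0.1, -0.6, -0.6]
finger_gap: 0.0858
finger_force: 0.0
```

```bash
python3 - <<'E'
from go import *
g=get_state(); s=snapshot("wrist"); P=wcloud(s,g["eef_pos"],g["ee_rot"]); hsv=cv2.cvtColor(s["color"],cv2.COLOR_RGB2HSV); Z=P[...,2]
m=(abs(P[...,0]-.472)<.08)&(abs(P[...,1]+.41)<.1)&(Z>-.01)&(Z<.015)&(hsv[...,0]>8)&(hsv[...,0]<25)&(hsv[...,1]>70); p=P[m]
A=np.c_[p[:,:2],np.ones(len(p))]; k=np.linalg.lstsq(A,p[:,2],rcond=None)[0]; print("floor z",np.median(p[:,2]),"slope",k[:2], "tray",cv2.minAreaRect(p[:,:2].astype(np.float32)*1000))
s=snapshot("scene"); cv2.imwrite("pics/s7.png",s["color"][...,::-1])
E
```

```text
floor z 0.0045124464055474045 slope [ 0.00159413 -0.00537029] tray ((476.0580749511719, -419.1519775390625), (143.64529418945312, 161.45396423339844), 4.830448627471924)
```

View pics/s7.png

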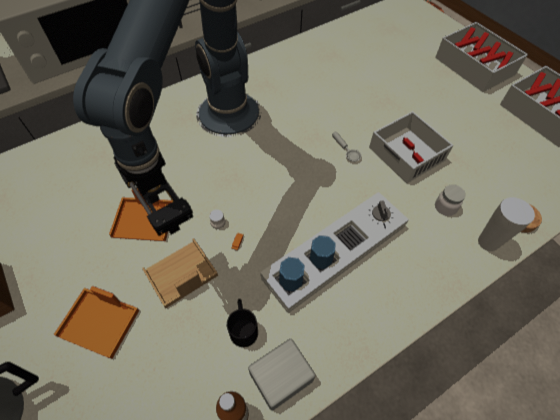

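The final view shows both cups in their pockets at (291,270) and (322,247), the dial on its mark at (382,211) and both bars in the basket at (408,143) and (418,157). The empty tray lies flat at (180,273), everything else is in place, and the gripper is clear.

```bash
python3 -c "
from cell import sign_off
print(sign_off())"
```

```text
the job is handed in; nothing more can be done
None
```

The job is handed in: both tumblers are rim down in the dryer, the dial is on the long mark, both snack bars are in the basket, and the empty tray is back flat on the counter.

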